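Stack a piston on a sloping rack with a separator board between

ROBOT

A 7-joint arm with a two-finger parallel gripper is mounted at the origin on the work surface. World frame = base frame: x ahead of the robot, y to its left, z up, the work surface at z = 0. Lengths are in m, angles in rad, forces in N, time in s.
With the tool pointing down it reaches from about 0.35 to 0.9 m from the base axis. Payload 8.1 kg.
Tool frame: the origin (TCP) lies midway between the tips of the shut fingers; the grasp point (between the pads) lies 19 mm behind it; z points along the fingers, x is the direction in which the jaws open and shut, and the axes are right-handed (so a half turn about z gives the same grasp; the last joint's range is limited). The gripper opens to 92 mm and grips with 3 to 60 N. Pads are 19 mm wide; open, the fingers measure 130 mm over their backs; the gripper's body (75 mm by 190 mm) begins 47 mm behind the grasp point.
Start: joints at [1.017, 0.434, 0.025, 1.573, -0.012, 1.134, -0.075], TCP at [0.272, -0.563, 0.197] pointing down, gripper open.
Joint ranges: [-2.62, 2.62], [-0.44, 2.09], [-1.27, 1.32], [0.08, 2.57], [-1.32, 4.46], [0.12, 2], [-2.74, 2.74]. Speed limits (rad/s): [2.22, 2.22, 3.01, 3.01, 3.14, 3.14, 3.14].

INTERFACE

Orientations are given as a rotation vector (axis times angle).
In Python, from cell import arm gives the robot as it stands.
- The arm moves only by the tool jog_arm, never from a script. Its argument "commands" is a list of rows, each an object with "translation": the shift along the tool's x, y, z in mm, a list of three; "turn": the turn, a rotation vector about the tool's x, y, z in rad, a list of three. A call has 1 to 12 rows; each row is the pose to reach, as a shift and turn from the pose commanded when the call began, along the tool's axes at that moment; what a row does not reach only later rows make up. A row lasts 1/12 s, in which the tool goes at most 41.7 mm and 7.16 degrees, less where a joint would pass 70% of its speed; a pose out of reach is approached as far as the arm can. A call with a gripper value outside its range is refused whole. "claw" is the closure, from -1 (fully open) to 1 (shut), so that 0 is half open, set as the call begins (left out, the last holds). The fingers move at their own pace and stop on an object; "grip_force" is the grip in N (left out, the last holds). Time passes only in rows, so rows that repeat a pose let the fingers close. It gives the time, the measured TCP pose, the force and the opening at its end, in the units of the state.
- arm.observe(): the state, without advancing time (a new reading comes with each control period).
- arm.get_image(name): name is "scene" or "top" or "wrist"; returns the picture (384x512x3 uint8, blue, green, red); there is no depth.
- arm.camera_info(name): a dict with "vertical_fov" (degrees; the focal length in pixels is half the picture's height over the tangent of half this angle, whatever the lens; pixels are square), "cx", "cy" (the principal point, pixels), "distortion" ([k1, k2, p1, p2, k3] as OpenCV has them; the pictures are not rectified), "eye" and "rotation" of the camera in the world. Camera axes: x right, y up, looking along -z (the intrinsics and any distortion apply to the point x, -y, -z); pixel columns grow to the right and rows downward; lengths in m; the calibration is good to about 2 mm. A picture is of the moment at which its call begins: read the wrist's pose just before it. camera_info takes no time and is no camera call; for the wrist camera it gives the pose at the moment of the call.
- arm.sign_off(): hands the job in, once; it reports no verdict.
Trained networks look in the newest picture that a camera, given by its name, has taken for a name from the list of things; names that differ only in an ending like _2 or _b are one class to them, and where a whole thing is asked for, a point or a joint stands for the part that bears it (a point fixed in the world has none). Each returns a list of dicts, best first, with "confidence" (0 to 1); they miss things now and then, are a little off and sometimes report something else, mostly with a low value. They report only what shows in the picture. A call takes as long as a camera call. They do not tell look-alikes from the thing itself.
- arm.trace(camera, query): "region" (384x512 bool, what is visible of it) and "box" ([left, top, width, height] in pixels, round what is visible of it).
- arm.landmark_of(camera, query): "at" ([column, row] in pixels: a listed point, or the origin of a listed thing).
The state is a dict: "clock": time; "joints": joint angles; "dq": joint speeds; "joint_efforts": joint torques, N m; "position": TCP position; "ee_rot": TCP orientation; "force": force on the tool from outside, world axes, zero at the start; "ft_torque": the same for the moment, N m; "width": opening from 0.0 (shut) to 1.0 (fully open).
Only numpy, scipy, OpenCV 4.12 (cv2) and the standard library are available. Lean on these libraries where they do the work, as an engineer would, in place of code of your own. Each camera call takes 0.05 s, during which the arm holds its last target. There are 200 camera calls.

TASK

One small piston already sits in the sloping rack, against the rack's stop plate. Lay the fibre separator board flat on top of it, square with the rack, long side across the slope and one long edge close to the stop plate, then stand the other small piston crown-up on the board, squarely in line with the piston below. Lower each until it rests before letting go, neither dropped nor left to tip over, and leave the lower piston and the other things on the bench where they are.

Things in the scene. Friction and masses are not known exactly. Their poses are not given: they have to be found in the camera images.
- deck: the rack's fixed steel deck: plate 120 (x) x 96 (y) x 8 mm, raised and tilted 28 degrees, on a 150 x 104 mm base. Origin: on its upper face under the lower piston's centre, 72 mm above the table; the plate reaches from x = -46 to +74 mm. x: straight up the slope; y: level, across it; z: square out of the deck, leaning to the low side, roughly towards the robot
- stop_top (a point): middle of the top edge of the rack's fixed stop plate, at (-27.5, 0, 74) mm in the deck's frame. The plate stands square to the deck at its low side, 44 mm wide (y) and 6 mm thick; its flat face, at deck x = -27.5 mm, looks up the slope. All layers of the stack may rest against it
- piston_low: bare aluminium piston 54 mm across, 46 mm tall, already on the deck (loose), square to it and against the stop plate (gap under 1 mm); origin at the centre of its underside, z towards its flat crown
- piston_next: an equal piston, a plain cylinder 54 mm across and 46 mm tall (about 0.13 to 0.25 kg), standing crown-up on the table: the one to be stacked. Origin at the centre of its underside, z up to its flat crown; any turn about z is fine
- board: stiff brown fibreboard separator, 56 mm (x) x 66 mm (y) x 6 mm, about 0.04 kg, lying flat on the small black stand, which it overhangs by 12 mm at each 66 mm end. Origin at the centre of its underside, z up; alike either way round
- stand: small fixed black block 50 (x) x 42 (y) x 20 mm high on the table, under the board; origin at the centre of its underside
- big_piston_a: bystander: bare aluminium piston, 80 mm across and 68 mm tall, standing on the table; origin at the centre of its underside
- big_piston_b: bystander: a second piston of 80 mm by 68 mm, standing on the table; origin at the centre of its underside
- setting_ring: bystander: flat steel ring 80 mm across, 20 mm tall, on the table; origin at the centre of its underside
- wrist_pin: bystander: steel pin 22 mm across, 45 mm tall, standing on end; origin at the centre of its underside
- pin_tray: bystander: empty grey tray 100 x 75 x 30 mm; origin at the centre of its underside
- driver: bystander: red-handled screwdriver lying on the table; its origin lies on its axis
- oil_can: bystander: grey can 56 mm across, 110 mm tall; origin at the centre of its underside
Not all that is in view belongs to the job. What is meant by the board is not yellow, and is the smaller of those in its own colour. Several things look just like the part that bears deck: the one meant starts nearest to the robot's base.

How it is judged:
By the outcome, as a careful person would: the job done as asked, in the order asked, and still so for the second after the job is handed in, with the robot touching nothing.
It also fails if it takes over 59 s, if anything falls off the work surface, if the arm or the gripper's body presses on something with over 40 N, if the wrist force passes 120 N, or if a joint passes its speed limit or range.

## Working session

There is one attempt and no reset: what is moved stays moved. The work goes in short steps, Python scripts to look and compute and a tool call to move; the robot and the scene stay as the last step left them, time stands still between calls to the robot, and variables do not carry over. Pictures are saved under pics/ and viewed, about 8 in all and at most 12, crops included, and the job is handed in when it is done.

Besides the shell and the picture viewer there is one more tool, called after ">>>" in YAML: its name, and indented under it one key for each argument. jog_arm: Moves the arm, as the interface text tells. Its arguments: {"type":"object","properties":{"commands":{"type":"array","items":{"type":"object","properties":{"translation":{"type":"array","items":{"type":"number"}},"turn":{"type":"array","items":{"type":"number"}}}}},"claw":{"type":"number"},"grip_force":{"type":"number"}},"required":["commands"]}

```bash
mkdir -p pics; ls; python3 - <<'E'
from cell import arm
import cv2
print(arm.observe())
for n in("scene","top"):
    im=arm.get_image(n); cv2.imwrite(f"pics/{n}0.png",im)
    print(n,arm.camera_info(n))
    for q in("board","deck","piston_next","stop_top","stand"):
        for d in arm.landmark_of(n,q): print(q,d)
E
```

```text
pics
{'clock': 0.0, 'joints': array([ 1.01743406,  0.43522021,  0.02495105,  1.57409068, -0.01158365,
        1.13397818, -0.07511383]), 'dq': array([ 9.56263788e-05,  2.14447958e-03,  2.59315236e-05, -1.95464815e-03,
        5.00908852e-04, -1.08190834e-03,  2.13261816e-03]), 'joint_efforts': array([-1.03911698e-03, -6.67856526e+01,  9.84514430e-01, -3.14456534e+01,
       -6.05898164e-02,  4.31717397e-02,  2.80018294e-04]), 'position': array([ 0.27199557, -0.56210262,  0.19664895]), 'ee_rot': array([-2.66106407e+00,  1.66852121e+00,  2.17785264e-03]), 'force': array([-0.96986534, -0.32983661, -0.23928807]), 'ft_torque': array([-0.01640535, -0.02440342, -0.01039208]), 'width': 1.0015484945180964}
scene {'vertical_fov': 50.096730529243146, 'cx': 258.7208473943242, 'cy': 192.33968999158708, 'distortion': array([-0.0405505,  0.       ,  0.       ,  0.       ,  0.       ]), 'eye': array([ 1.01195605, -0.82871734,  0.70907609]), 'rotation': array([0.95511117, 0.2553798 , 0.49364437])}
board {'at': [253.1, 257.7], 'confidence': 0.97}
board {'at': [191.6, 253.4], 'confidence': 0.91}
board 
[... 551 characters left out ...]
ion': array([-0.04234429,  0.        ,  0.        ,  0.        ,  0.        ]), 'eye': array([ 0.45810079, -0.0786823 ,  1.02609547]), 'rotation': array([ 0.08692447, -0.05493673, -1.56026525])}
board {'at': [327.0, 264.7], 'confidence': 0.97}
board {'at': [294.4, 171.8], 'confidence': 0.65}
board {'at': [171.1, 134.3], 'confidence': 0.48}
deck {'at': [416.1, 240.8], 'confidence': 0.97}
deck {'at': [246.6, 195.2], 'confidence': 0.81}
piston_next {'at': [142.9, 218.2], 'confidence': 0.76}
stop_top {'at': [237.2, 212.8], 'confidence': 0.79}
stop_top {'at': [418.5, 264.9], 'confidence': 0.68}
stop_top {'at': [114.3, 251.0], 'confidence': 0.61}
stop_top {'at': [188.1, 250.7], 'confidence': 0.15}
```

```bash
python3 - <<'E'
import cv2
for n in("scene","top"):
    cv2.imwrite(f"pics/{n}0b.png",cv2.resize(cv2.imread(f"pics/{n}0.png"),(800,600),interpolation=cv2.INTER_CUBIC))
E
```

```text
(no output)
```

View pics/scene0b.png

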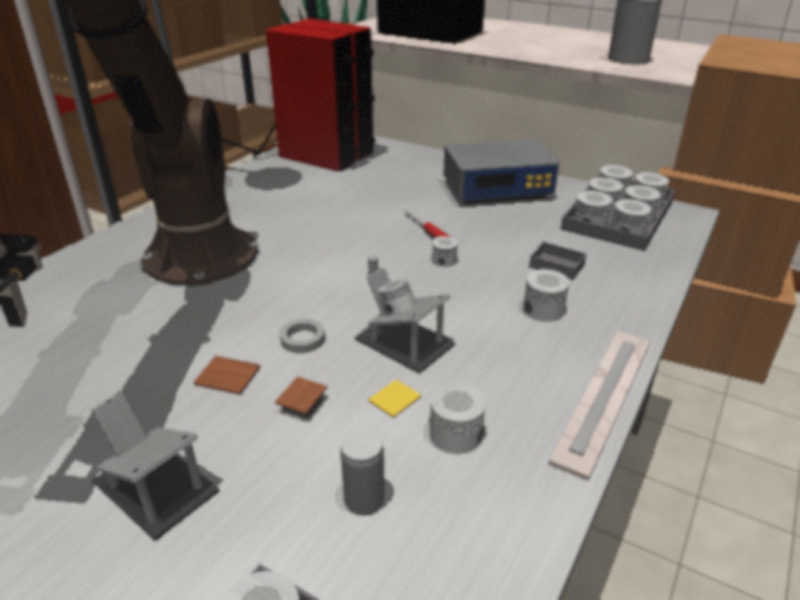

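View pics/top0b.png

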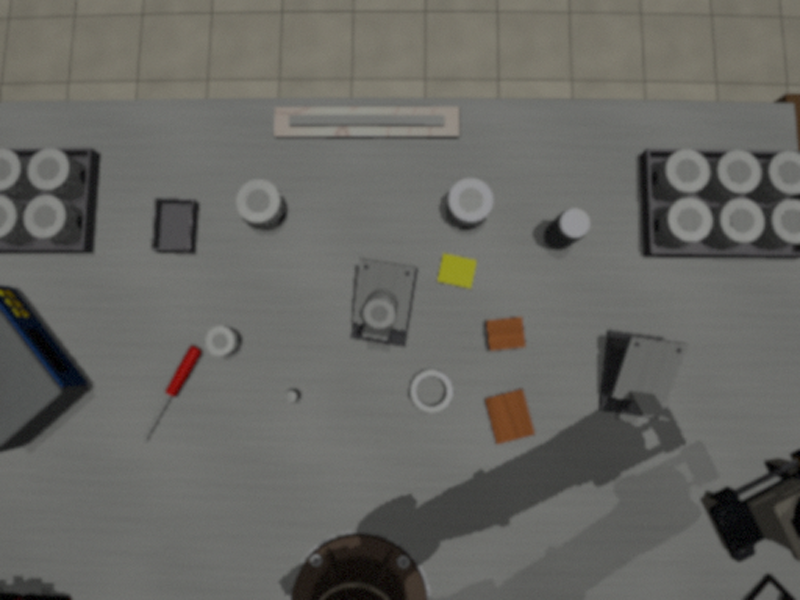

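Candidates, as positions in the 800-px top picture:
- **Board:** brown at (505,333) is small and looks raised on the stand. Brown at (510,415) is larger, and (457,270) is yellow. I choose (505,333).
- **Rack:** (380,305) holds a piston and is nearest to the base. (650,370) is empty.
- **Piston to stack:** (221,341). The larger pistons at (260,203) and (470,200) and the trays of pistons are not it.

Next I measure these.

```bash
cat > h.py <<'E'
import numpy as np, cv2
from scipy.spatial.transform import Rotation as Ro
from scipy.optimize import minimize
from cell import arm
def cam(n):
    c=arm.camera_info(n); f=192/np.tan(np.radians(c["vertical_fov"]/2))
    K=np.array([[f,0,c["cx"]],[0,f,c["cy"]],[0,0,1]]); R=Ro.from_rotvec(c["rotation"]).as_matrix()@np.diag([1,-1,-1])
    return K,np.array(c["distortion"],float),R,np.array(c["eye"])
def proj(C,P):
    K,D,R,e=C; return cv2.projectPoints((np.atleast_2d(P)-e)@R,np.zeros(3),np.zeros(3),K,D)[0][:,0]
def hit(C,uv,z):
    K,D,R,e=C; q=cv2.undistortPoints(np.array(uv,float).reshape(-1,1,2),K,D)[:,0]
    d=np.c_[q,np.ones(len(q))]@R.T; return e+d*((z-e[2])/d[:,2])[:,None]
def box(sx,sy,z0,z1): return np.array([[a*sx/2,b*sy/2,z] for a in(-1,1) for b in(-1,1) for z in(z0,z1)])
def cyl(r,h): t=np.linspace(0,2*np.pi,48); return np.array([[r*np.cos(a),r*np.sin(a),z] for a in t for z in(0,h)])
def place(M,x,y,yaw): return Ro.from_euler("z",yaw).apply(M)+[x,y,0]
def deckR(yaw): return Ro.from_euler("zy",[yaw,-np.radians(28)]).as_matrix()
def deckpts(P,x,y,yaw): return np.atleast_2d(P)@deckR(yaw).T+[x,y,.072]
def fit(M,views,x0,useyaw=True):
    # views: [(C,region)]
    def cost(p):
        s=0
        for C,reg in views:
            m=np.zeros(reg.shape,np.uint8); h=cv2.convexHull(proj(C,place(M,p[0],p[1],p[2] if useyaw else 0)).astype(np.float32))
            cv2.fillConvexPoly(m,np.round(h*256).astype(np.int32),255,cv2.LINE_AA,8)
            m=m/255; s+=1-np.minimum(m,reg).sum()/np.maximum(m,reg).sum()
        return s
    best=min((minimize(cost,[x0[0],x0[1],y],method="Nelder-Mead",options=dict(initial_simplex=np.array([[x0[0],x0[1],y],[x0[0]+.006,x0[1],y],[x0[0],x0[1]+.006,y],[x0[0],x0[1],y+.2]]))) for y in((-.5,0,.5) if useyaw else (0,))),key=lambda r:r.fun)
    return best.x,best.fun/len(views)
def rows(Rt,pt,R0=None,p0=None):
    # tool-axis shift (mm) and turn
    s=arm.observe(); R0=Ro.from_rotvec(s["ee_rot"]).as_matrix(); p0=s["position"]
    return np.round((R0.T@(np.array(pt)-p0))*1000,1), np.round(Ro.from_matrix(R0.T@Rt).as_rotvec(),4)
E
python3 - <<'E'
from h import *
S,T=cam("scene"),cam("top")
arm.get_image("scene");arm.get_image("top")
def pick(n,q,uv):
    for d in arm.trace(n,q):
        l,t,w,h=d["box"]
        if l-3<=uv[0]<=l+w+3 and t-3<=uv[1]<=t+h+3: print(n,q,d["box"],d["confidence"]); return d["region"]
for q,M,uv,vz,y in(("piston_next",cyl(.027,.046),((142,218),(285,162)),.046,False),("board",box(.056,.066,.020,.026),((323,213),(193,253)),.026,True)):
    x0=hit(T,uv[0],vz)[0]; print(q,x0,"scene pred",proj(S,x0))
    a,b=pick("top",q,uv[0]),pick("scene",q,uv[1])
    for V in([(T,a)],[(S,b)],[(T,a),(S,b)]):
        if all(v[1] is not None for v in V): print(fit(M,V,x0,y))
# deck rough: plate corners clicked in the 800 px top view
s=np.array([512/800,384/600])
print("big board size",hit(T,np.array([[487,400],[524,390],[534,435],[497,443]])*s,.006))
def res(p):
    P=deckpts([[.074,.048,0],[.074,-.048,0],[-.0275,0,.074],[0,0,.046]],*p); return proj(T,P)-np.array([[360,261],[417,268],[374,333],[380,312]])*s
from scipy.optimize import least_squares
r=least_squares(lambda p:res(p).ravel(),[.45,0,0]); print(r.x,res(r.x))
E
```

```text
piston_next [0.47081671 0.25347829 0.046     ] scene pred [[283.02286536 155.06604395]]
top piston_next [133.1, 208.9, 22.5, 19.6] 0.55
scene piston_next [271.9, 151.8, 19.4, 19.0] 0.59
(array([ 0.47126515,  0.25728352, -0.01375926]), np.float64(0.16637364934855114))
(array([0.47502242, 0.2539186 , 0.16917437]), np.float64(0.1770705738245547))
(array([ 0.47242442,  0.25689997, -0.07162327]), np.float64(0.1727940782362884))
board [ 0.49063564 -0.25959773  0.026     ] scene pred [[192.32402866 250.67001245]]
top board [312.2, 205.3, 22.8, 20.2] 0.97
scene board [176.4, 241.0, 32.1, 23.1] 0.57
(array([ 0.48894096, -0.26119458,  0.12654598]), np.float64(0.13448742020277882))
(array([ 0.49074528, -0.26058269,  0.1180123 ]), np.float64(0.14490423751726356))
(array([ 0.48970927, -0.26115497,  0.13713899]), np.float64(0.14292893569612652))
big board size [[ 0.36718589 -0.22989159  0.006     ]
 [ 0.38607784 -0.29822774  0.006     ]
 [ 0.30427166 -0.31601819  0.006     ]
 [ 0.28920084 -0.24807334  0.006     ]]
[ 0.54069882 -0.03432496 -0.18539355] [[ 0.21214568 -1.97830227]
 [-0.79909485  0.08797038]
 [ 1.01278582  1.19378761]
 [-0.45868584  0.63697756]]
```

```bash
cat >> h.py <<'E'
def toolR(xw,zw):
    x=np.array(xw,float);z=np.array(zw,float);x/=np.linalg.norm(x);z/=np.linalg.norm(z);return np.column_stack([x,np.cross(z,x),z])
def downR(yaw): return toolR([np.sin(yaw),-np.cos(yaw),0],[0,0,-1])
def rackR(yaw): D=deckR(yaw); return toolR(-D[:,1],-D[:,2])
E
python3 - <<'E'
from h import *
print(rows(downR(.13),[.4897,-.261,.15]))
C=cam("wrist");s=arm.observe();R0=Ro.from_rotvec(s["ee_rot"]).as_matrix()
print("cam in tool",R0.T@(C[3]-s["position"]),"look",R0.T@C[2][:,2],"K",C[0][0,0])
E
```

```text
(array([-176.8, -327.1,   47.4]), array([ 0.000e+00, -1.000e-04,  3.207e-01]))
cam in tool [-0.00040891 -0.08199961 -0.18747067] look [1.02822183e-04 3.04792009e-01 9.52418931e-01] K 283.16200869409795
```

>>> jog_arm:
  commands:
    - {"translation": [-176.8, -327.1, 0], "turn": [0, 0, 0.3207]}
    - {"translation": [-176.8, -327.1, 0], "turn": [0, 0, 0.3207]}
    - {"translation": [-176.8, -327.1, 0], "turn": [0, 0, 0.3207]}
    - {"translation": [-176.8, -327.1, 0], "turn": [0, 0, 0.3207]}
    - {"translation": [-176.8, -327.1, 0], "turn": [0, 0, 0.3207]}
    - {"translation": [-176.8, -327.1, 0], "turn": [0, 0, 0.3207]}
    - {"translation": [-176.8, -327.1, 0], "turn": [0, 0, 0.3207]}
    - {"translation": [-176.8, -327.1, 0], "turn": [0, 0, 0.3207]}
    - {"translation": [-176.8, -327.1, 0], "turn": [0, 0, 0.3207]}
    - {"translation": [-176.8, -327.1, 0], "turn": [0, 0, 0.3207]}
    - {"translation": [-176.8, -327.1, 40], "turn": [0, 0, 0.3207]}
    - {"translation": [-176.8, -327.1, 40], "turn": [0, 0, 0.3207]}
  claw: -1
  grip_force: 20

```text
clock: 1.9
position: [0.4873, -0.2591, 0.1529]
ee_rot: [2.362, -2.069, -0.01]
force: [-2.1, 0.3, -2.7]
width: 1.003
```

```bash
python3 - <<'E'
from h import *
C=cam("wrist"); im=arm.get_image("wrist"); print(arm.observe()["position"])
for d in arm.trace("wrist","board"):
    print(d["confidence"],d["box"])
    if d["confidence"]>.5: print(fit(box(.056,.066,.020,.026),[(C,d["region"])],[.49,-.261]))
for p in proj(C,place(box(.056,.066,.026,.026),.4897,-.2612,.137)): cv2.circle(im,tuple(int(v) for v in p),3,(0,255,0),1)
cv2.imwrite("pics/w1.png",im)
E
```

```text
[ 0.48736743 -0.25995965  0.15511152]
0.71 [226.9, 146.2, 58.8, 47.9]
(array([ 0.48909441, -0.26283708,  0.1137989 ]), np.float64(0.09576972653961291))
0.69 [219.0, 242.8, 59.7, 60.3]
(array([ 0.49 , -0.261, -0.5  ]), np.float64(1.0))
```

View pics/w1.png

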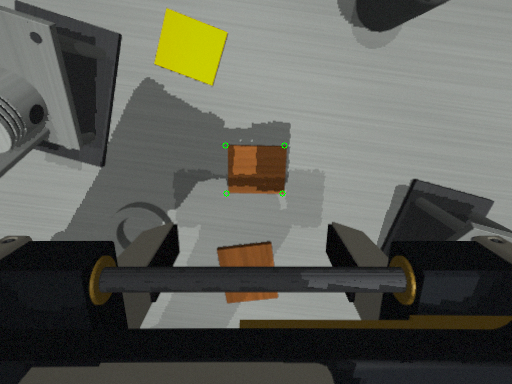

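The wrist picture shows the small brown board at (256,168), raised on its stand, and the projected corners match it. The larger brown one is at (247,272), flat on the table and partly hidden by the gripper.

```bash
python3 - <<'E'
from h import *
print(rows(downR(.12),[.4893,-.262,.009]),arm.observe()["dq"].round(3))
E
```

```text
(array([  1.4,  -1.1, 148. ]), array([0.0028, 0.0014, 0.0095])) [ 0.008 -0.028  0.001 -0.043 -0.001  0.009 -0.001]
```

>>> jog_arm:
  commands:
    - {"translation": [1.4, -1.1, 40], "turn": [0.002, 0, 0.0095]}
    - {"translation": [1.4, -1.1, 80], "turn": [0.002, 0, 0.0095]}
    - {"translation": [1.4, -1.1, 115], "turn": [0.002, 0, 0.0095]}
    - {"translation": [1.4, -1.1, 130], "turn": [0.002, 0, 0.0095]}
    - {"translation": [1.4, -1.1, 140], "turn": [0.002, 0, 0.0095]}
    - {"translation": [1.4, -1.1, 148], "turn": [0.002, 0, 0.0095]}
    - {"translation": [1.4, -1.1, 148], "turn": [0.002, 0, 0.0095]}
    - {"translation": [1.4, -1.1, 148], "turn": [0.002, 0, 0.0095]}
    - {"translation": [1.4, -1.1, 148], "turn": [0.002, 0, 0.0095]}

```text
clock: 2.75
position: [0.4921, -0.2629, 0.011]
ee_rot: [-2.349, 2.083, -0.006]
force: [0.1, -0.8, 0.3]
width: 0.999
```

>>> jog_arm:
  commands:
    - {"translation": [0, 0, 0]}
    - {"translation": [0, 0, 0]}
    - {"translation": [0, 0, 0]}
    - {"translation": [0, 0, 0]}
    - {"translation": [0, 0, 0]}
    - {"translation": [0, 0, 0]}
    - {"translation": [0, 0, 0]}
    - {"translation": [0, 0, 0]}
  claw: 1
  grip_force: 15

```text
schema error: expected keys translation, turn
```

>>> jog_arm:
  commands:
    - {"translation": [0, 0, 0], "turn": [0, 0, 0]}
    - {"translation": [0, 0, 0], "turn": [0, 0, 0]}
    - {"translation": [0, 0, 0], "turn": [0, 0, 0]}
    - {"translation": [0, 0, 0], "turn": [0, 0, 0]}
    - {"translation": [0, 0, 0], "turn": [0, 0, 0]}
    - {"translation": [0, 0, 0], "turn": [0, 0, 0]}
    - {"translation": [0, 0, 0], "turn": [0, 0, 0]}
    - {"translation": [0, 0, 0], "turn": [0, 0, 0]}
  claw: 1
  grip_force: 15

```text
clock: 3.42
position: [0.4909, -0.2622, 0.0094]
ee_rot: [-2.35, 2.083, -0.002]
force: [1.2, 1.3, 0.9]
width: 0.472
```

```bash
python3 - <<'E'
from h import *
s=arm.observe();print(s["width"]*92,s["position"],rows(downR(.12),[.4893,-.262,.15]))
# target hover square above the rack
x,y,yaw=.5407,-.0343,-.185
print(rows(rackR(yaw),deckpts([[0,0,.17]],x,y,yaw)[0]),deckpts([[0,0,.17]],x,y,yaw))
E
```

```text
43.386421331163675 [ 0.49092135 -0.26216979  0.00937886] (array([  -0.4,    1.3, -140.6]), array([-0.0019,  0.    ,  0.0006]))
(array([-229.8,    2. , -212.7]), array([ 0.4885, -0.0155,  0.2994])) [[ 0.46088983 -0.0343      0.22210109]]
```

```bash
python3 - <<'E'
from h import *
im=arm.get_image("wrist"); cv2.imwrite("pics/w2.png",im)
b=arm.get_image("scene")[200:310,130:270]; cv2.imwrite("pics/s2.png",cv2.resize(b,None,fx=5,fy=5,interpolation=cv2.INTER_CUBIC)); print(arm.observe()["width"]*92)
im=cv2.resize(im,(760,570));im[:275,:350]=cv2.resize(b,(350,275));cv2.imwrite("pics/c2.png",im)
E
```

```text
35.420178377386506
```

View pics/c2.png

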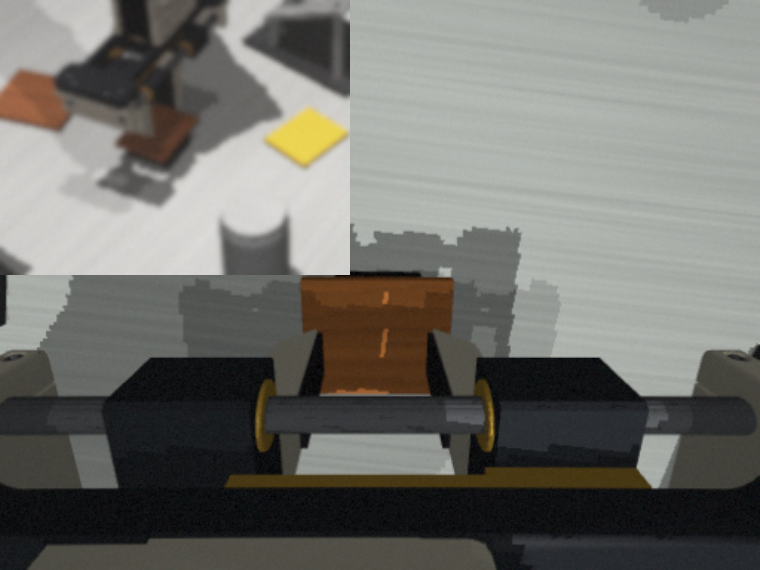

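```bash
python3 - <<'E'
from h import *
W,S=cam("wrist"),cam("scene");s=arm.observe();R=Ro.from_rotvec(s["ee_rot"]).as_matrix();p=s["position"];w=s["width"]*.092
print(s["width"]*92,s["clock"],s["force"])
for z in(0,-.019,-.04):
  for k in(-1,1):
    P=p+R@[k*w/2,0,z]; print(z,k,P.round(3),"wristview",(proj(W,P)[0]*760/512).round(),"scenecrop",((proj(S,P)[0]-[130,200])*2.5).round())
c=place(box(.056,.066,.026,.026),.4893,-.262,.12)
print((proj(W,c)*760/512).round().tolist(),((proj(S,c)-[130,200])*2.5).round().tolist())
im=cv2.imread("pics/w2.png");a=cv2.resize(im[170:320,180:330],(450,450),interpolation=cv2.INTER_CUBIC)
b=cv2.resize(arm.get_image("scene")[210:300,145:235],(350,350),interpolation=cv2.INTER_CUBIC)
o=np.zeros((450,800,3),np.uint8);o[:,:450]=a;o[:350,450:]=b;cv2.imwrite("pics/c3.png",o)
E
```

```text
35.420178377386506 3.5167 [-0.67261023  0.1691645  -0.99999216]
0 -1 [ 0.489 -0.245  0.009] wristview [338. 322.] scenecrop [165. 130.]
0 1 [ 0.493 -0.28   0.009] wristview [411. 322.] scenecrop [146. 152.]
-0.019 -1 [ 0.489 -0.245  0.028] wristview [334. 340.] scenecrop [164. 115.]
-0.019 1 [ 0.493 -0.28   0.028] wristview [415. 340.] scenecrop [145. 138.]
-0.04 -1 [ 0.489 -0.245  0.049] wristview [330. 363.] scenecrop [162.  99.]
-0.04 1 [ 0.493 -0.28   0.049] wristview [420. 363.] scenecrop [142. 121.]
[[444.0, 395.0], [444.0, 395.0], [303.0, 395.0], [303.0, 395.0], [451.0, 281.0], [451.0, 281.0], [296.0, 281.0], [296.0, 281.0]] [[110.0, 141.0], [110.0, 141.0], [147.0, 100.0], [147.0, 100.0], [160.0, 157.0], [160.0, 157.0], [195.0, 115.0], [195.0, 115.0]]
```

View pics/c3.png

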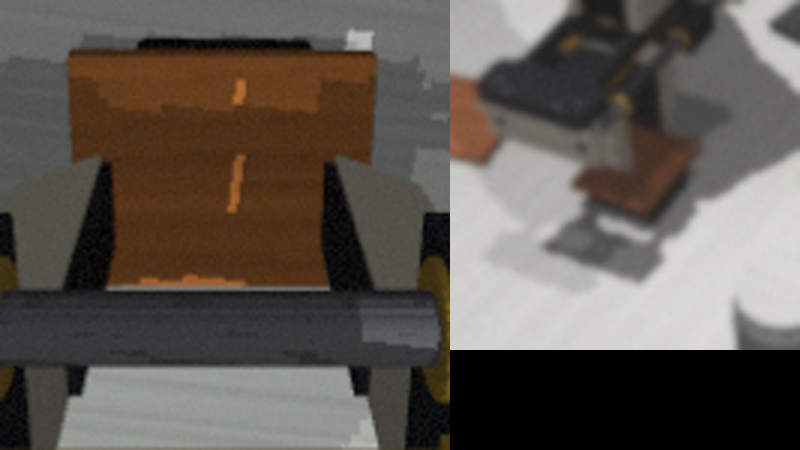

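>>> jog_arm:
  commands:
    - {"translation": [0, 0, -30], "turn": [0, 0, 0]}
    - {"translation": [0, 0, -60], "turn": [0, 0, 0]}
    - {"translation": [0, 0, -60], "turn": [0, 0, 0]}
    - {"translation": [0, 0, -60], "turn": [0, 0, 0]}
    - {"translation": [0, 0, -60], "turn": [0, 0, 0]}
    - {"translation": [0, 0, -60], "turn": [0, 0, 0]}
    - {"translation": [0, 0, -60], "turn": [0, 0, 0]}

```text
clock: 4.15
position: [0.4901, -0.2619, 0.0684]
ee_rot: [-2.351, 2.083, 0.001]
force: [-0.2, -0.7, 0.4]
width: 0.003
```

```bash
python3 - <<'E'
from h import *
W,S=cam("wrist"),cam("scene");s=arm.observe();R=Ro.from_rotvec(s["ee_rot"]).as_matrix();p=s["position"]
im=arm.get_image("wrist"); sc=arm.get_image("scene")
print(s["width"]*92,p,s["force"])
for d in arm.trace("wrist","board"):
    if d["confidence"]>.5: print(d["box"],fit(box(.056,.066,.020,.026),[(W,d["region"])],[.49,-.261]))
for z,c in((0,(0,255,0)),(-.019,(0,255,255)),(-.04,(255,0,255))):
    P=p+R@[0,0,z]
    for i,C in((im,W),(sc,S)): cv2.circle(i,tuple(int(round(v)) for v in proj(C,P)[0]),1,c,-1)
o=np.zeros((450,800,3),np.uint8);o[:,:450]=cv2.resize(im[170:320,180:330],(450,450));o[:350,450:]=cv2.resize(sc[200:290,145:235],(350,350));cv2.imwrite("pics/c4.png",o)
E
```

```text
0.23414656082868324 [ 0.49010738 -0.26190798  0.06840694] [-0.22784136 -0.7417433   0.40351521]
[215.0, 164.1, 80.3, 63.7] (array([ 0.48944756, -0.26327046,  0.11092569]), np.float64(0.06618095780599631))
[113.1, 0.0, 97.3, 88.6] (array([ 0.49 , -0.261, -0.5  ]), np.float64(1.0))
```

View pics/c4.png

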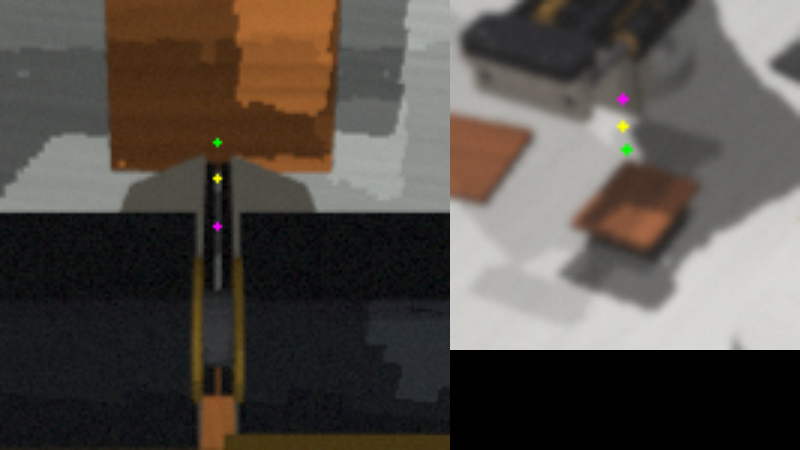

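The crop shows that the fingertips end about 27 mm behind the stated TCP. The wrist corner geometry gives the same figure, and at TCP z = 9 mm the fingers closed freely above the board. I'll use a tip offset of -27 mm and go lower.

```bash
python3 - <<'E'
from h import *
print(rows(downR(.113),[.4894,-.263,-.019]))
E
```

```text
(array([ 0.9,  1.2, 87.7]), array([-0.0009,  0.0006,  0.0075]))
```

>>> jog_arm:
  commands:
    - {"translation": [0.9, 1.2, 0], "turn": [0, 0, 0.0075]}
    - {"translation": [0.9, 1.2, 0], "turn": [0, 0, 0.0075]}
    - {"translation": [0.9, 1.2, 0], "turn": [0, 0, 0.0075]}
    - {"translation": [0.9, 1.2, 0], "turn": [0, 0, 0.0075]}
    - {"translation": [0.9, 1.2, 0], "turn": [0, 0, 0.0075]}
    - {"translation": [0.9, 1.2, 0], "turn": [0, 0, 0.0075]}
    - {"translation": [0.9, 1.2, 10], "turn": [0, 0, 0.0075]}
    - {"translation": [0.9, 1.2, 20], "turn": [0, 0, 0.0075]}
    - {"translation": [0.9, 1.2, 30], "turn": [0, 0, 0.0075]}
    - {"translation": [0.9, 1.2, 40], "turn": [0, 0, 0.0075]}
    - {"translation": [0.9, 1.2, 50], "turn": [0, 0, 0.0075]}
    - {"translation": [0.9, 1.2, 57], "turn": [0, 0, 0.0075]}
  claw: -1

```text
clock: 5.3
position: [0.4892, -0.2629, 0.0106]
ee_rot: [-2.343, 2.092, 0.0]
force: [0.1, -0.1, 0.2]
width: 0.828
```

>>> jog_arm:
  commands:
    - {"translation": [0, 0, 6], "turn": [0, 0, 0]}
    - {"translation": [0, 0, 12], "turn": [0, 0, 0]}
    - {"translation": [0, 0, 18], "turn": [0, 0, 0]}
    - {"translation": [0, 0, 22], "turn": [0, 0, 0]}
    - {"translation": [0, 0, 25], "turn": [0, 0, 0]}
    - {"translation": [0, 0, 28], "turn": [0, 0, 0]}
    - {"translation": [0, 0, 28], "turn": [0, 0, 0]}

```text
clock: 5.88
position: [0.4898, -0.2632, -0.016]
ee_rot: [-2.342, 2.091, -0.002]
force: [-0.3, 0.0, 0.2]
width: 0.998
```

>>> jog_arm:
  commands:
    - {"translation": [0, 0, 1], "turn": [0, 0, 0]}
    - {"translation": [0, 0, 1], "turn": [0, 0, 0]}
    - {"translation": [0, 0, 1], "turn": [0, 0, 0]}
    - {"translation": [0, 0, 1], "turn": [0, 0, 0]}
    - {"translation": [0, 0, 1], "turn": [0, 0, 0]}
    - {"translation": [0, 0, 1], "turn": [0, 0, 0]}
    - {"translation": [0, 0, 1], "turn": [0, 0, 0]}
    - {"translation": [0, 0, 1], "turn": [0, 0, 0]}
  claw: 1
  grip_force: 15

```text
clock: 6.55
position: [0.4901, -0.2633, -0.0164]
ee_rot: [-2.342, 2.091, -0.003]
force: [-0.8, -0.1, 2.5]
width: 0.713
```

```bash
python3 - <<'E'
from h import *
x,y,yaw=.5407,-.0343,-.185
for z in(.10,):
  t=deckpts([[.005,0,z]],x,y,yaw)[0]; print(t,rows(rackR(yaw),t))
E
```

```text
[ 0.49809225 -0.03521973  0.16260206] (array([-225.7,  -34.1, -179. ]), array([ 0.4879, -0.0175,  0.2921]))
```

>>> jog_arm:
  commands:
    - {"translation": [0, 0, -25], "turn": [0, 0, 0]}
    - {"translation": [0, 0, -60], "turn": [0, 0, 0]}
    - {"translation": [0, 0, -100], "turn": [0, 0, 0]}
    - {"translation": [-20, -5, -135], "turn": [0.05, 0, 0.03]}
    - {"translation": [-50, -10, -165], "turn": [0.13, 0, 0.08]}
    - {"translation": [-85, -15, -180], "turn": [0.22, -0.01, 0.13]}
    - {"translation": [-120, -20, -185], "turn": [0.3, -0.012, 0.18]}
    - {"translation": [-155, -25, -185], "turn": [0.38, -0.015, 0.23]}
    - {"translation": [-190, -30, -185], "turn": [0.45, -0.0175, 0.27]}
    - {"translation": [-215, -33, -182], "turn": [0.4879, -0.0175, 0.2921]}
    - {"translation": [-225.7, -34.1, -179], "turn": [0.4879, -0.0175, 0.2921]}
    - {"translation": [-225.7, -34.1, -179], "turn": [0.4879, -0.0175, 0.2921]}

```text
clock: 7.55
position: [0.4965, -0.0317, 0.1618]
ee_rot: [-1.749, 2.099, -0.433]
force: [-0.1, 1.0, -0.7]
width: 0.716
```

>>> jog_arm:
  commands:
    - {"translation": [0, 0, 0], "turn": [0, 0, 0]}
    - {"translation": [0, 0, 0], "turn": [0, 0, 0]}
    - {"translation": [0, 0, 0], "turn": [0, 0, 0]}

```text
clock: 7.8
position: [0.4984, -0.0363, 0.1627]
ee_rot: [-1.744, 2.104, -0.435]
force: [-0.0, -1.0, -0.4]
width: 0.716
```

```bash
python3 - <<'E'
from h import *
x,y,yaw=.5407,-.0343,-.185
W=cam("wrist"); im=arm.get_image("wrist"); s=arm.observe(); print(s["position"],s["width"]*92)
cv2.imwrite("pics/w5raw.png",im); np.savez("w5.npz",K=W[0],D=W[1],R=W[2],e=W[3],p=s["position"],rv=s["ee_rot"])
print(rows(rackR(yaw),deckpts([[.005,0,.10]],x,y,yaw)[0]))
P=deckpts([[.074,.048,0],[.074,-.048,0],[-.046,.048,0],[-.046,-.048,0],[-.0275,.022,.074],[-.0275,-.022,.074]],x,y,yaw)
print(proj(W,P).round(1).tolist())
for q in("deck","stop_top","piston_low"):
    for d in arm.landmark_of("wrist",q): print(q,d)
o=cv2.resize(im,(800,600),interpolation=cv2.INTER_CUBIC)
for p in proj(W,P)*[800/512,600/384]: cv2.circle(o,tuple(int(v) for v in p),3,(0,255,0),1)
cv2.imwrite("pics/w5.png",o)
E
```

```text
[ 0.49841905 -0.03637124  0.1626661 ] 66.0558882672554
(array([-1.1,  0.5, -0.1]), array([ 0.    , -0.0008, -0.0016]))
[[202.0, 112.0], [299.8, 111.9], [208.0, 223.7], [294.3, 223.6], [224.7, 240.9], [276.9, 240.8]]
piston_low {'at': [253.3, 185.8], 'confidence': 0.87}
```

View pics/w5.png

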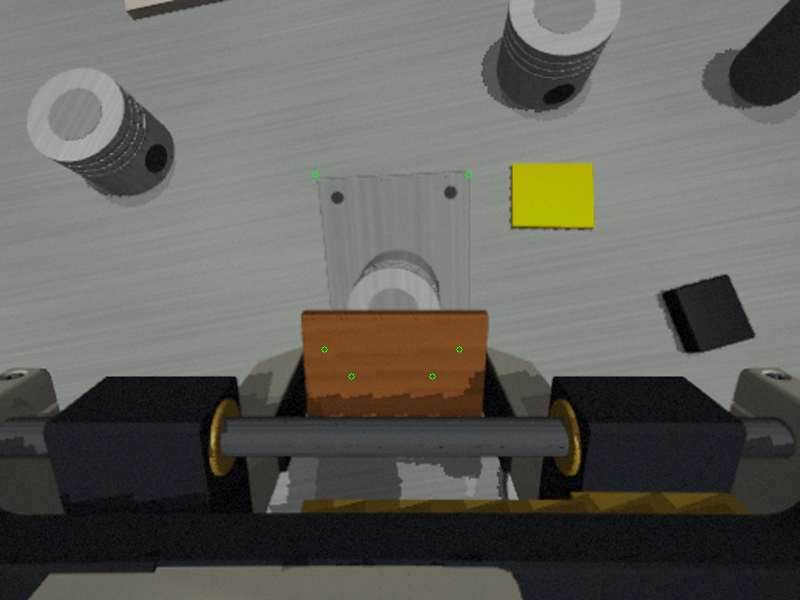

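The board is held square at 66 mm, and the slope behind it is clear. The rack's plate corners show at (317,178) and (469,171), so its yaw is about 2.5° off my estimate. I'll take one zoom for an exact fit.

```bash
python3 - <<'E'
import cv2,numpy as np
w=cv2.imread("pics/w5raw.png")[100:200,195:310]; t=cv2.imread("pics/top0.png")[160:230,215:275]
w=cv2.resize(w,None,fx=4,fy=4,interpolation=cv2.INTER_CUBIC); t=cv2.resize(t,None,fx=5.5,fy=5.5,interpolation=cv2.INTER_CUBIC)
o=np.zeros((400,800,3),np.uint8);o[:,:460]=w;o[:385,465:795]=t
o=cv2.convertScaleAbs(o,alpha=1.4,beta=-40);cv2.imwrite("pics/c6.png",o)
E
```

```text
(no output)
```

View pics/c6.png

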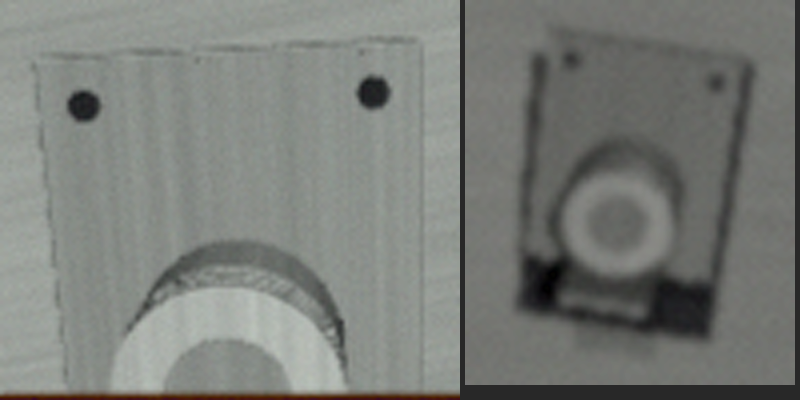

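```bash
python3 - <<'E'
from h import *
from scipy.optimize import least_squares
f=np.load("w5.npz");W=(f["K"],f["D"],f["R"],f["e"]);T=cam("top")
w=lambda a:(np.array(a,float)+.5)/4-.5+[195,100]
t=lambda a:(np.array(a,float)-[465,0]+.5)/5.5-.5+[215,160]
cw=w([[33,57],[421,39]]);ew=w([[68,390],[423,390]]);rw=w([[228,288],[155,312],[112,385],[346,380],[305,315]])
ct=t([[552,28],[752,63]]);pt=t([[617,222]])
a=np.linspace(0,2*np.pi,181);ring=np.c_[.027*np.cos(a),.027*np.sin(a),.046+0*a]
def res(p,parts=False):
    c=proj(W,deckpts([[.074,.048,0],[.074,-.048,0],[-.046,.048,0],[-.046,-.048,0]],*p))
    r1=(c[:2]-cw).ravel()
    r2=[]
    for i in(0,1):
        d=c[i+2]-c[i];n=np.array([-d[1],d[0]])/np.hypot(*d);r2.append(n@(ew[i]-c[i]))
    h=proj(W,deckpts(ring,*p)).astype(np.float32)
    r3=[cv2.pointPolygonTest(h,tuple(map(float,q)),True) for q in rw]
    r4=np.r_[(proj(T,deckpts([[.074,.048,0],[.074,-.048,0]],*p))-ct).ravel(),(proj(T,deckpts([[0,0,.046]],*p))-pt).ravel()]
    return (r1,r2,r3,r4) if parts else np.r_[r1,r2,r3,r4*.5]
r=least_squares(res,[.54,-.034,-.185]);print(r.x)
for q in res(r.x,True):print(np.round(q,2))
r=least_squares(lambda p:np.concatenate([np.ravel(v) for v in res(p,True)[:3]]),[.54,-.034,-.185]);print("wrist only",r.x,r.fun.round(2))
E
```

```text
[ 0.53938322 -0.03646853 -0.15169691]
[-0.96  0.66 -0.09  1.69]
[-2.6  -2.02]
[ 0.64 -0.51 -1.23  1.78  1.8 ]
[-0.01  1.29 -0.7   0.34  1.32  0.87]
wrist only [ 0.53950467 -0.03650432 -0.15107119] [-0.98  0.57 -0.13  1.54 -2.57 -2.01  0.78 -0.42 -1.23  1.82  1.92]
```

```bash
cat > fit2.py <<'E'
from h import *
from scipy.optimize import least_squares
f=np.load("w5.npz");W=(f["K"],f["D"],f["R"],f["e"]);T=cam("top")
w=lambda a:(np.array(a,float)+.5)/4-.5+[195,100]
t=lambda a:(np.array(a,float)-[465,0]+.5)/5.5-.5+[215,160]
cw=w([[33,57],[421,39]]);ew=w([[68,390],[423,390]]);rw=w([[228,288],[155,312],[112,385],[346,380],[305,315]])
ct=t([[552,28],[752,63]]);pt=t([[617,222]])
a=np.linspace(0,2*np.pi,181)
def res(p,m):
    x,y,yaw,dx,dy,roll,dp=p*m
    def dk(P): return np.atleast_2d(P)@(deckR(yaw)@Ro.from_euler("xy",[roll,-dp]).as_matrix()).T+[x,y,.072]
    ring=np.c_[.027*np.cos(a)+dx,.027*np.sin(a)+dy,.046+0*a]
    c=proj(W,dk([[.074,.048,0],[.074,-.048,0],[-.046,.048,0],[-.046,-.048,0]]))
    r2=[]
    for i in(0,1):
        d=c[i+2]-c[i];n=np.array([-d[1],d[0]])/np.hypot(*d);r2.append(n@(ew[i]-c[i]))
    h=proj(W,dk(ring)).astype(np.float32)
    r3=[cv2.pointPolygonTest(h,tuple(map(float,q)),True) for q in rw]
    r4=np.r_[(proj(T,dk([[.074,.048,0],[.074,-.048,0]]))-ct).ravel(),(proj(T,dk([[dx,dy,.046]]))-pt).ravel()]
    return np.r_[(c[:2]-cw).ravel(),r2,r3,r4]
for n,m in(("base",[1,1,1,0,0,0,0]),("piston off",[1,1,1,1,1,0,0]),("roll",[1,1,1,0,0,1,0]),("both",[1,1,1,1,1,1,1])):
    m=np.array(m);r=least_squares(lambda p:res(p,m),np.array([.54,-.034,-.15,0,0,0,0]));print(n,(r.x*m).round(4),"cost",r.cost.round(2));print(r.fun.round(2))
E
python3 fit2.py
```

```text
base [ 0.5395 -0.0365 -0.154   0.      0.      0.      0.    ] cost 14.18
[-0.78  0.44  0.09  1.7  -2.61 -2.05  0.76 -0.43 -1.23  1.81  1.9   0.06
  1.22 -0.63  0.35  1.34  0.83]
piston off [ 0.5404 -0.0385 -0.1361 -0.0018  0.0035  0.      0.    ] cost 2.01
[-0.14  0.1   0.63 -0.46 -0.56 -0.07  0.04  0.05  0.33 -0.1   0.19  0.31
  1.1  -0.3  -0.37  0.7   0.93]
roll [ 0.5394 -0.0386 -0.1262  0.      0.     -0.0933  0.    ] cost 4.82
[ 0.31  1.3   0.66  0.23  0.53  0.8   0.89  1.46  0.88 -0.62  0.05  0.24
  1.09 -0.59  0.35  0.52  0.63]
both [ 0.5404 -0.0376 -0.1349 -0.0033 -0.0034 -0.1295 -0.0342] cost 1.65
[ 0.74  0.14 -0.21 -0.3  -0.13 -0.26  0.17  0.35 -0.22 -0.17 -0.2   0.32
  0.21 -0.8  -0.01  0.72  0.97]
```

```bash
cat >> h.py <<'E'
YAW=-.136
def pc(x,y,z,X=.5404,Y=-.0385,dx=-.0018,dy=.0035): return deckpts([[x+dx,y+dy,z]],X,Y,YAW)[0]  # piston-centred deck frame -> world
def togo(x,y,z): return rows(rackR(YAW),pc(x,y,z))
def where():
    s=arm.observe();D=deckR(YAW);F=D.T@s["force"];return "deck mm",((s["position"]-pc(0,0,0))@D*1000).round(1),"F deck",F.round(1),"w",round(s["width"]*92,1),"t",s["clock"],"rot err",Ro.from_matrix(rackR(YAW).T@Ro.from_rotvec(s["ee_rot"]).as_matrix()).as_rotvec().round(4)
E
python3 - <<'E'
from h import *
f=np.load("w5.npz");W=(f["K"],f["D"],f["R"],f["e"]);R=Ro.from_rotvec(f["rv"]).as_matrix()
for y in(-.028,-.027): print([(proj(W,f["p"]+R@[k,y,-.0424])[0]*[800/512,600/384]).round(1) for k in(-.033,.033)])
print(pc(0,0,0),where()); print(togo(.0027,0,.046)); print(togo(.0027,0,.011))
E
```

```text
[array([299.7, 314.3]), array([488. , 314.5])]
[array([299.8, 317. ]), array([487.9, 317.1])]
[ 0.53924436 -0.03478827  0.07138553] ('deck mm', array([ 6.6, -0.4, 99.7]), 'F deck', array([ 0.6, -0.1, -0.3]), 'w', 65.5, 't', 8.0, 'rot err', array([-0.0003,  0.0007,  0.0504]))
(array([-0.2,  3.9, 53.7]), array([ 0.0003, -0.0007, -0.0504]))
(array([-0.2,  3.9, 88.7]), array([ 0.0003, -0.0007, -0.0504]))
```

>>> jog_arm:
  commands:
    - {"translation": [-0.2, 4.6, 10], "turn": [0, -0.0007, -0.05]}
    - {"translation": [-0.2, 4.6, 22], "turn": [0, -0.0007, -0.05]}
    - {"translation": [-0.2, 4.6, 32], "turn": [0, -0.0007, -0.05]}
    - {"translation": [-0.2, 4.6, 42], "turn": [0, -0.0007, -0.05]}
    - {"translation": [-0.2, 4.6, 50], "turn": [0, -0.0007, -0.05]}
    - {"translation": [-0.2, 4.6, 54], "turn": [0, -0.0007, -0.05]}
    - {"translation": [-0.2, 4.6, 54], "turn": [0, -0.0007, -0.05]}
    - {"translation": [-0.2, 4.6, 54], "turn": [0, -0.0007, -0.05]}
    - {"translation": [-0.2, 4.6, 54], "turn": [0, -0.0007, -0.05]}

```text
clock: 8.75
position: [0.5194, -0.0346, 0.1129]
ee_rot: [-1.8, 2.063, -0.448]
force: [0.2, -0.4, -1.5]
width: 0.72
```

```bash
python3 - <<'E'
from h import *
print(where()); print(togo(.002,0,.011))
W=cam("wrist");im=arm.get_image("wrist");cv2.imwrite("pics/w7raw.png",im)
b=arm.get_image("scene")[130:240,195:305]
o=np.zeros((450,800,3),np.uint8);o[:450,:450]=cv2.resize(im[130:280,180:330],(450,450));o[:350,450:]=cv2.resize(b,(350,350),interpolation=cv2.INTER_CUBIC);cv2.imwrite("pics/c7.png",o)
s=arm.observe();R=Ro.from_rotvec(s["ee_rot"]).as_matrix()
print("edge",[((proj(W,s["position"]+R@[k,-.028,-.0424])[0]-[180,130])*3).round(1) for k in(-.033,.033)])
E
```

```text
('deck mm', array([ 1.9,  0.4, 46. ]), 'F deck', array([-0.4, -0.5, -1.4]), 'w', 66.2, 't', 8.75, 'rot err', array([-0.0002, -0.0006,  0.0002]))
(array([ 0.5, -0.1, 35. ]), array([ 0.0002,  0.0006, -0.0002]))
edge [array([ 33.4, 213.4]), array([395.6, 213.4])]
```

View pics/c7.png

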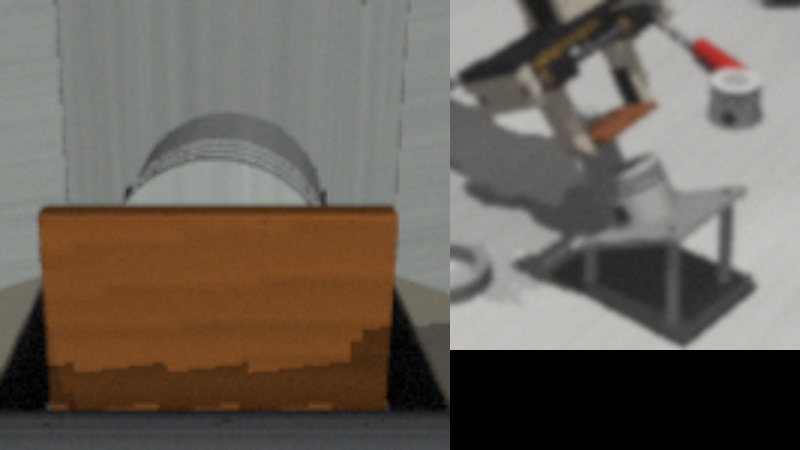

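```bash
python3 - <<'E'
from h import *
s=arm.observe();W=cam("wrist");np.savez("w7.npz",K=W[0],D=W[1],R=W[2],e=W[3],p=s["position"],rv=s["ee_rot"]);print(W[0][0,2],W[1])
for n,rs in(("w5raw",(125,145,165,180,190,195)),("w7raw",(133,145,160,175,185,192,196))):
    g=cv2.GaussianBlur(cv2.cvtColor(cv2.imread(f"pics/{n}.png"),6).astype(np.float32),(3,3),0)
    for r in rs:
        v=g[r-1:r+2].mean(0); d=np.abs(np.gradient(v)); 
        pk=[c for c in range(192,318) if d[c]>3 and d[c]==d[c-2:c+3].max()]
        print(n,r,[(c,round(float(np.gradient(v)[c]),0)) for c in pk])
E
```

```text
252.21513553891833 [0.01256927 0.         0.         0.         0.        ]
w5raw 125 [(203, -7.0), (212, -24.0), (219, 23.0), (284, -21.0), (291, 21.0), (301, 4.0)]
w5raw 145 [(205, -6.0), (301, 4.0)]
w5raw 165 [(207, -7.0), (239, -9.0), (245, 3.0), (270, 7.0), (301, 4.0)]
w5raw 180 [(209, -7.0), (226, -5.0), (230, 13.0), (273, -13.0), (277, -9.0), (280, 17.0), (301, 3.0)]
w5raw 190 [(210, -6.0), (223, 9.0), (238, -8.0), (264, 8.0), (279, -20.0), (301, 5.0)]
w5raw 195 [(210, -5.0), (222, 8.0), (235, -8.0), (267, 9.0), (280, -12.0), (301, 3.0)]
w7raw 133 [(198, -5.0), (317, 6.0)]
w7raw 145 [(198, -7.0), (316, 6.0)]
w7raw 160 [(199, -9.0), (312, -5.0), (315, 7.0)]
w7raw 175 [(200, -9.0), (234, -10.0), (277, 6.0), (314, 7.0)]
w7raw 185 [(201, -6.0), (227, -13.0), (234, 3.0), (241, 5.0), (263, -5.0), (276, -6.0), (280, -6.0), (284, 11.0), (313, 5.0)]
w7raw 192 [(201, -8.0), (221, -15.0), (224, 14.0), (227, 10.0), (276, -7.0), (281, -7.0), (287, 10.0), (310, -5.0), (313, 6.0)]
w7raw 196 [(201, -7.0), (220, -11.0), (223, 18.0), (281, -11.0), (288, 22.0)]
```

```bash
python3 - <<'E'
from h import *
from scipy.optimize import least_squares
f5=np.load("w5.npz");W5=(f5["K"],f5["D"],f5["R"],f5["e"]);f7=np.load("w7.npz");W7=(f7["K"],f7["D"],f7["R"],f7["e"]);S,T=cam("scene"),cam("top")
for X,Y,ya,ro in((.5404,-.0385,-.136,0),(.5394,-.0386,-.126,-.093)):
    P=np.array([[.074,.048,0],[.074,-.048,0],[0,0,.046]])@(deckR(ya)@Ro.from_euler("x",ro).as_matrix()).T+[X,Y,.072]
    print(ro,"scene",proj(S,P).round(1).tolist(),"z",P[:,2].round(3))
# fit x,y,z0,yaw,pitch,roll freely from edge data in w5,w7
a=np.linspace(0,2*np.pi,181);ring=np.c_[.027*np.cos(a),.027*np.sin(a),.046+0*a]
E5=[[(203,125),(205,145),(207,165),(209,180),(210,195)],[(301,125),(301,145),(301,165),(301,180),(301,195)]]
E7=[[(198,133),(198,145),(199,160),(200,175),(201,192)],[(317,133),(316,145),(315,160),(314,175),(313,192)]]
C5=[(230,180),(273,180),(223,190),(279,190),(222,195),(280,195),(252,171.6)];C7=[(223,196),(281,196)]
tl5=np.array([[203,113.9],[300,109.4]]);ts=np.array([[287.8,189.7],[265.8,205.5]])
def res(p,m):
    X,Y,ya,ro,pi,Z,dy=p*m
    R=deckR(ya)@Ro.from_euler("xy",[ro,pi]).as_matrix();dk=lambda P:np.array(P)@R.T+[X,Y,.072+Z];o=[]
    K=dk([[.074,.048,0],[-.046,.048,0],[.074,-.048,0],[-.046,-.048,0]])
    for W,E,Cc in((W5,E5,C5),(W7,E7,C7)):
        c=proj(W,K)
        for i in(0,1):
            d=c[2*i+1]-c[2*i];n=np.array([-d[1],d[0]])/np.hypot(*d);o+=list((np.array(E[i])-c[2*i])@n)
        h=proj(W,dk(ring+[0,dy,0])).astype(np.float32);o+=[cv2.pointPolygonTest(h,tuple(map(float,q)),True) for q in Cc]
    o+=list((proj(W5,K[[0,2]])-tl5).ravel())+list((proj(S,K[[0,2]])-ts).ravel()*.7)
    return np.array(o)
for m in([1,1,1,0,0,0,0],[1,1,1,0,0,0,1],[1,1,1,1,0,0,0],[1,1,1,1,1,1,0],[1,1,1,1,1,1,1]):
    m=np.array(m);r=least_squares(lambda p:res(p,m),[.54,-.035,-.136,0,0,0,0],x_scale=[.01,.01,.1,.1,.1,.01,.01]);print((r.x*m).round(4),"rms",np.sqrt((r.fun**2).mean()).round(2),"scene",(r.fun[-4:]/.7).round(1))
E
```

```text
0 scene [[285.9, 186.8], [264.4, 205.2], [249.1, 182.6]] z [0.109 0.103 0.113]
-0.093 scene [[286.2, 188.0], [263.6, 203.4], [249.8, 181.8]] z [0.105 0.108 0.113]
[ 0.5397 -0.0363 -0.1829  0.      0.      0.      0.    ] rms 1.69 scene [-1.9 -2.8 -2.7 -0.1]
[ 0.5392 -0.0384 -0.1349 -0.      0.      0.      0.0041] rms 0.76 scene [-2.3 -3.1 -1.8 -0.5]
[ 0.5393 -0.0377 -0.1375 -0.0682  0.      0.      0.    ] rms 0.79 scene [-1.7 -2.1 -2.2 -1.7]
[ 0.5383 -0.0376 -0.1386 -0.0666  0.0095  0.0023  0.    ] rms 0.71 scene [-1.9 -2.7 -2.4 -2.3]
[ 0.5384 -0.0375 -0.1354 -0.1118  0.0054  0.0031 -0.0024] rms 0.74 scene [-1.6 -2.4 -2.6 -3.5]
```

Found it: my `deckR` composed the Euler angles extrinsically, so it was falsely rolled by about 4°. I'll fix it and refit.

```bash
sed -i 's/from_euler("zy"/from_euler("ZY"/' h.py; cat > fit3.py <<'E'
from h import *
from scipy.optimize import least_squares
f5=np.load("w5.npz");W5=(f5["K"],f5["D"],f5["R"],f5["e"]);f7=np.load("w7.npz");W7=(f7["K"],f7["D"],f7["R"],f7["e"]);S,T=cam("scene"),cam("top")
a=np.linspace(0,2*np.pi,181);ring=np.c_[.027*np.cos(a),.027*np.sin(a),.046+0*a]
E5=[[(203,125),(205,145),(207,165),(209,180),(210,195)],[(301,125),(301,145),(301,165),(301,180),(301,195)]]
E7=[[(198,133),(198,145),(199,160),(200,175),(201,192)],[(317,133),(316,145),(315,160),(314,175),(313,192)]]
C5=[(230,180),(273,180),(223,190),(279,190),(222,195),(280,195),(252,171.6)];C7=[(223,196),(281,196)]
tl5=np.array([[203,113.9],[300,109.4]]);ts=np.array([[287.8,189.7],[265.8,205.5]])
def res(p,m):
    X,Y,ya,ro,pi,Z,dy=p*m
    R=deckR(ya)@Ro.from_euler("xy",[ro,pi]).as_matrix();dk=lambda P:np.array(P)@R.T+[X,Y,.072+Z];o=[]
    K=dk([[.074,.048,0],[-.046,.048,0],[.074,-.048,0],[-.046,-.048,0]])
    for W,E,Cc in((W5,E5,C5),(W7,E7,C7)):
        c=proj(W,K)
        for i in(0,1):
            d=c[2*i+1]-c[2*i];n=np.array([-d[1],d[0]])/np.hypot(*d);o+=list((np.array(E[i])-c[2*i])@n)
        h=proj(W,dk(ring+[0,dy,0])).astype(np.float32);o+=[cv2.pointPolygonTest(h,tuple(map(float,q)),True) for q in Cc]
    o+=list((proj(W5,K[[0,2]])-tl5).ravel())+list((proj(S,K[[0,2]])-ts).ravel()*.3)
    return np.array(o)
for m in([1,1,1,0,0,0,0],[1,1,1,1,0,0,0],[1,1,1,1,1,1,1]):
    m=np.array(m);r=least_squares(lambda p:res(p,m),[.54,-.035,-.136,0,0,0,0],x_scale=[.01,.01,.1,.1,.1,.01,.01]);print((r.x*m).round(4),"rms",np.sqrt((r.fun**2).mean()).round(2));
    if m[3]==0: print(r.fun.round(1)); X=r.x
open("h.py","a").write(f"\nYAW={X[2]:.4f}\ndef pc(x,y,z): return deckpts([[x,y,z]],{X[0]:.4f},{X[1]:.4f},YAW)[0]\n")
E
python3 fit3.py; python3 - <<'E'
from h import *
print(where());print(togo(.002,0,.046));print(togo(.002,0,.075))
E
```

```text
[ 0.5393 -0.0378 -0.1529  0.      0.      0.      0.    ] rms 0.65
[ 0.7  0.7  0.8  0.3  0.9 -0.7 -0.7 -0.7 -0.8 -0.8  0.5 -0.3 -0.1  0.3
 -0.   0.7  0.4  0.3  1.   0.9  0.8  0.8 -0.8 -0.6 -0.7 -0.7 -0.8 -0.
 -0.1 -0.3  1.1  0.4  0.8 -0.5 -0.7 -0.7 -0.6]
[ 0.5394 -0.0377 -0.1549  0.002   0.      0.      0.    ] rms 0.65
[ 5.387e-01 -3.800e-02 -1.513e-01  6.500e-03 -2.500e-03  2.800e-03
  5.000e-04] rms 0.45
('deck mm', array([ 1.5,  0.3, 45.7]), 'F deck', array([-0.1, -0.2, -0.1]), 'w', 65.8, 't', 8.85, 'rot err', array([-0.0046, -0.0722,  0.0009]))
(array([ 0.3, -0.5, -0.3]), array([ 0.0046,  0.0722, -0.0009]))
(array([ -1.8,  -0.4, -29.2]), array([ 0.0046,  0.0722, -0.0009]))
```

>>> jog_arm:
  commands:
    - {"translation": [0.3, -0.5, -3], "turn": [0.0046, 0.0722, -0.001]}
    - {"translation": [0.3, -0.5, 0], "turn": [0.0046, 0.0722, -0.001]}
    - {"translation": [0, -0.5, 6], "turn": [0.0046, 0.0722, -0.001]}
    - {"translation": [0, -0.5, 12], "turn": [0.0046, 0.0722, -0.001]}
    - {"translation": [0, -0.5, 18], "turn": [0.0046, 0.0722, -0.001]}
    - {"translation": [0, -0.5, 24], "turn": [0.0046, 0.0722, -0.001]}
    - {"translation": [0, -0.5, 26], "turn": [0.0046, 0.0722, -0.001]}
    - {"translation": [0, -0.5, 26], "turn": [0.0046, 0.0722, -0.001]}
    - {"translation": [0, -0.5, 26], "turn": [0.0046, 0.0722, -0.001]}

```text
clock: 9.6
position: [0.5329, -0.0348, 0.0947]
ee_rot: [-1.811, 2.112, -0.519]
force: [-0.4, 0.0, -0.2]
width: 0.713
```

```bash
python3 - <<'E'
from h import *
print(where());print(togo(.002,0,.015))
E
```

```text
('deck mm', array([ 4.7,  2. , 23.2]), 'F deck', array([-0.4, -0. , -0. ]), 'w', 65.6, 't', 9.6, 'rot err', array([-0.0074,  0.0005,  0.0004]))
(array([2. , 2.6, 8.3]), array([ 0.0074, -0.0005, -0.0004]))
```

>>> jog_arm:
  commands:
    - {"translation": [1, 1.5, 0], "turn": [0.006, 0, 0]}
    - {"translation": [2, 2.6, 2], "turn": [0.006, 0, 0]}
    - {"translation": [2, 2.6, 4], "turn": [0.006, 0, 0]}
    - {"translation": [2, 2.6, 6], "turn": [0.006, 0, 0]}
    - {"translation": [2, 2.6, 7], "turn": [0.006, 0, 0]}
    - {"translation": [2, 2.6, 7], "turn": [0.006, 0, 0]}
    - {"translation": [2, 2.6, 7], "turn": [0.006, 0, 0]}

```text
clock: 10.18
position: [0.5345, -0.0367, 0.0925]
ee_rot: [-1.815, 2.113, -0.517]
force: [0.3, -0.2, 0.1]
width: 0.716
```

```bash
python3 - <<'E'
from h import *
print(where());print(togo(.002,0,.010))
E
```

```text
('deck mm', array([ 5.3,  0.4, 20.4]), 'F deck', array([ 0.3, -0.2, -0. ]), 'w', 65.8, 't', 10.1833, 'rot err', array([-0.0102,  0.0009, -0.0018]))
(array([ 0.4,  3.2, 10.4]), array([ 0.0102, -0.0009,  0.0018]))
```

```bash
python3 - <<'E'
from h import *
s=arm.observe();print(s["joints"].round(3),s["joint_efforts"].round(1));print(s["ft_torque"].round(2),s["force"].round(2))
E
```

```text
[-0.242  0.232  0.134  2.378  0.926  0.118 -2.741] [  0.1 -39.4   1.3 -20.8   0.3  -1.2  -0. ]
[0.11 0.6  0.03] [ 0.25 -0.2   0.12]
```

```bash
python3 - <<'E'
from h import *
print([a for a in dir(arm) if a[0]!="_"])
print(rows(downR(-.15),[.47,-.04,.20]))
E
```

```text
['PlanningError', 'camera_info', 'get_image', 'landmark_of', 'observe', 'sign_off', 'trace']
(array([  13.2,    6.7, -124.6]), array([-0.4784, -0.0021, -0.0013]))
```

>>> jog_arm:
  commands:
    - {"translation": [0, 0, -20], "turn": [0, 0, 0]}
    - {"translation": [0, 0, -50], "turn": [0, 0, 0]}
    - {"translation": [1, 1, -80], "turn": [-0.08, 0, 0]}
    - {"translation": [3, 3, -100], "turn": [-0.18, 0, 0]}
    - {"translation": [3, 4, -115], "turn": [-0.28, 0, 0]}
    - {"translation": [3, 6.7, -124.6], "turn": [-0.38, 0, 0]}
    - {"translation": [3, 6.7, -124.6], "turn": [-0.4784, 0, 0]}
    - {"translation": [3, 6.7, -124.6], "turn": [-0.4784, 0, 0]}
    - {"translation": [3, 6.7, -124.6], "turn": [-0.4784, 0, 0]}
    - {"translation": [3, 6.7, -124.6], "turn": [-0.4784, 0, 0]}

```text
clock: 11.02
position: [0.471, -0.0298, 0.1991]
ee_rot: [2.046, -2.382, 0.002]
force: [-0.4, 0.9, -0.7]
width: 0.715
```

```bash
python3 - <<'E'
from h import *
s=arm.observe();print(s["joints"].round(3),s["position"],s["width"]*92)
E
```

```text
[ 0.181  0.204 -0.273  1.911  0.066  1.035 -1.843] [ 0.47102415 -0.029792    0.19910522] 65.81929951225
```

>>> jog_arm:
  commands:
    - {"translation": [0, 0, 0], "turn": [0, 0, 0.12]}
    - {"translation": [0, 0, 0], "turn": [0, 0, 0.24]}
    - {"translation": [0, 0, 0], "turn": [0, 0, 0.36]}
    - {"translation": [0, 0, 0], "turn": [0, 0, 0.36]}

```text
clock: 11.35
position: [0.4701, -0.0296, 0.1998]
ee_rot: [1.58, -2.715, 0.004]
force: [-1.4, -0.0, -0.3]
width: 0.713
```

```bash
python3 - <<'E'
from h import *
s=arm.observe();print(s["joints"].round(3),s["position"])
E
```

```text
[ 0.137  0.197 -0.222  1.916  0.053  1.034 -2.196] [ 0.47014553 -0.02956002  0.19984295]
```

>>> jog_arm:
  commands:
    - {"translation": [0, 0, 0], "turn": [0, 0, -0.12]}
    - {"translation": [0, 0, 0], "turn": [0, 0, -0.24]}
    - {"translation": [0, 0, 0], "turn": [0, 0, -0.36]}
    - {"translation": [0, 0, 0], "turn": [0, 0, -0.48]}
    - {"translation": [0, 0, 0], "turn": [0, 0, -0.6]}
    - {"translation": [0, 0, 0], "turn": [0, 0, -0.72]}
    - {"translation": [0, 0, 0], "turn": [0, 0, -0.84]}
    - {"translation": [0, 0, 0], "turn": [0, 0, -0.96]}
    - {"translation": [0, 0, 0], "turn": [0, 0, -1.08]}
    - {"translation": [0, 0, 0], "turn": [0, 0, -1.2]}
    - {"translation": [0, 0, 0], "turn": [0, 0, -1.32]}
    - {"translation": [0, 0, 0], "turn": [0, 0, -1.44]}

```text
clock: 12.35
position: [0.4706, -0.0296, 0.1999]
ee_rot: [2.984, -0.974, 0.002]
force: [-0.1, 0.2, 0.6]
width: 0.715
```

>>> jog_arm:
  commands:
    - {"translation": [0, 0, 0], "turn": [0, 0, -0.12]}
    - {"translation": [0, 0, 0], "turn": [0, 0, -0.24]}
    - {"translation": [0, 0, 0], "turn": [0, 0, -0.36]}
    - {"translation": [0, 0, 0], "turn": [0, 0, -0.48]}
    - {"translation": [0, 0, 0], "turn": [0, 0, -0.6]}
    - {"translation": [0, 0, 0], "turn": [0, 0, -0.72]}
    - {"translation": [0, 0, 0], "turn": [0, 0, -0.84]}
    - {"translation": [0, 0, 0], "turn": [0, 0, -0.96]}
    - {"translation": [0, 0, 0], "turn": [0, 0, -1.08]}
    - {"translation": [0, 0, 0], "turn": [0, 0, -1.2]}
    - {"translation": [0, 0, 0], "turn": [0, 0, -1.32]}
    - {"translation": [0, 0, 0], "turn": [0, 0, -1.44]}

```text
clock: 13.35
position: [0.4706, -0.0296, 0.1999]
ee_rot: [2.885, 1.235, -0.001]
force: [-0.3, 0.3, -0.7]
width: 0.719
```

>>> jog_arm:
  commands:
    - {"translation": [0, 0, 0], "turn": [0, 0, -0.12]}
    - {"translation": [0, 0, 0], "turn": [0, 0, -0.24]}
    - {"translation": [0, 0, 0], "turn": [0, 0, -0.36]}
    - {"translation": [0, 0, 0], "turn": [0, 0, -0.48]}
    - {"translation": [0, 0, 0], "turn": [0, 0, -0.6]}
    - {"translation": [0, 0, 0], "turn": [0, 0, -0.62]}
    - {"translation": [0, 0, 0], "turn": [0, 0, -0.62]}

```text
clock: 13.93
position: [0.4708, -0.0297, 0.1999]
ee_rot: [2.382, 2.045, -0.002]
force: [0.4, 0.1, -0.6]
width: 0.716
```

```bash
cat >> h.py <<'E'
_r=rackR
def rackR(yaw): return _r(yaw)@np.diag([-1.,-1,1])   # flipped half turn
E
python3 - <<'E'
from h import *
s=arm.observe();print(s["joints"].round(3),s["position"],s["width"]*92); print(togo(.002,0,.10)); print(where())
E
```

```text
[ 0.596  0.28  -0.787  1.881  0.228  1.071  1.136] [ 0.47082394 -0.02973656  0.19993223] 65.8752918800384
(array([ 2.5, 23.7, 38.7]), array([-0.4881,  0.002 ,  0.0017]))
('deck mm', array([ -0.8,  -2.5, 145.3]), 'F deck', array([ 0. ,  0.1, -0.7]), 'w', 65.9, 't', 13.9333, 'rot err', array([ 0.4881, -0.002 , -0.0017]))
```

>>> jog_arm:
  commands:
    - {"translation": [1, 6, 5], "turn": [-0.12, 0, 0]}
    - {"translation": [1.5, 12, 15], "turn": [-0.24, 0, 0]}
    - {"translation": [2, 18, 25], "turn": [-0.36, 0.001, 0.001]}
    - {"translation": [2.5, 24, 35], "turn": [-0.48, 0.002, 0.002]}
    - {"translation": [2.5, 24.7, 38.7], "turn": [-0.488, 0.002, 0.002]}
    - {"translation": [2.5, 24.7, 38.7], "turn": [-0.488, 0.002, 0.002]}
    - {"translation": [2.5, 24.7, 38.7], "turn": [-0.488, 0.002, 0.002]}
    - {"translation": [2.5, 24.7, 38.7], "turn": [-0.488, 0.002, 0.002]}

```text
clock: 14.6
position: [0.4973, -0.031, 0.1624]
ee_rot: [2.08, 1.779, 0.445]
force: [0.6, 0.3, -0.1]
width: 0.716
```

```bash
python3 - <<'E'
from h import *
s=arm.observe();print(s["joints"].round(3)); print(where(),togo(.003,0,.040))
E
```

```text
[ 0.527  0.088 -0.71   2.321  0.641  0.349  0.686]
('deck mm', array([ 4.9,  0.3, 99.8]), 'F deck', array([ 0.5,  0.4, -0.4]), 'w', 65.8, 't', 14.6, 'rot err', array([ 0.0002, -0.0001,  0.0025])) (array([-0.3, -1.8, 59.8]), array([-0.0002,  0.0001, -0.0025]))
```

>>> jog_arm:
  commands:
    - {"translation": [-0.3, -1.8, 8], "turn": [0, 0, -0.0025]}
    - {"translation": [-0.3, -1.8, 18], "turn": [0, 0, -0.0025]}
    - {"translation": [-0.3, -1.8, 28], "turn": [0, 0, -0.0025]}
    - {"translation": [-0.3, -1.8, 38], "turn": [0, 0, -0.0025]}
    - {"translation": [-0.3, -1.8, 48], "turn": [0, 0, -0.0025]}
    - {"translation": [-0.3, -1.8, 54], "turn": [0, 0, -0.0025]}
    - {"translation": [-0.3, -1.8, 60], "turn": [0, 0, -0.0025]}
    - {"translation": [-0.3, -1.8, 60], "turn": [0, 0, -0.0025]}
    - {"translation": [-0.3, -1.8, 60], "turn": [0, 0, -0.0025]}

```text
clock: 15.35
position: [0.5237, -0.0357, 0.108]
ee_rot: [2.078, 1.781, 0.444]
force: [-0.8, 0.2, -0.2]
width: 0.72
```

```bash
python3 - <<'E'
from h import *
s=arm.observe();print(s["joints"].round(3)); print(where(),togo(.003,0,.020))
E
```

```text
[ 0.324  0.228 -0.524  2.351  1.156  0.284  0.178]
('deck mm', array([ 3. , -0.3, 39.1]), 'F deck', array([-0.8,  0. ,  0.3]), 'w', 66.2, 't', 15.35, 'rot err', array([ 0.0002, -0.0005,  0.0004])) (array([ 0.3,  0. , 19.1]), array([-0.0002,  0.0005, -0.0004]))
```

>>> jog_arm:
  commands:
    - {"translation": [0.3, 0, 5], "turn": [0, 0, 0]}
    - {"translation": [0.3, 0, 10], "turn": [0, 0, 0]}
    - {"translation": [0.3, 0, 15], "turn": [0, 0, 0]}
    - {"translation": [0.3, 0, 19], "turn": [0, 0, 0]}
    - {"translation": [0.3, 0, 22], "turn": [0, 0, 0]}
    - {"translation": [0.3, 0, 24], "turn": [0, 0, 0]}
    - {"translation": [0.3, 0, 24], "turn": [0, 0, 0]}
    - {"translation": [0.3, 0, 24], "turn": [0, 0, 0]}

```text
clock: 16.02
position: [0.5348, -0.0372, 0.0872]
ee_rot: [2.076, 1.78, 0.445]
force: [4.5, -0.4, 0.2]
width: 0.714
```

```bash
python3 - <<'E'
from h import *
s=arm.observe();print(s["joints"].round(3)); print(where(),togo(.003,0,.009))
E
```

```text
[ 0.27   0.283 -0.466  2.355  1.379  0.272 -0.039]
('deck mm', array([ 3.2, -0.1, 15.6]), 'F deck', array([ 4.1,  0.3, -1.9]), 'w', 65.7, 't', 16.0167, 'rot err', array([-0.0012, -0.0004,  0.0001])) (array([ 0.1, -0.2,  6.6]), array([ 0.0012,  0.0004, -0.0001]))
```

>>> jog_arm:
  commands:
    - {"translation": [0, 1, 0], "turn": [0, 0, 0]}
    - {"translation": [0, 2, 0], "turn": [0, 0, 0]}
    - {"translation": [0, 2, 0], "turn": [0, 0, 0]}
    - {"translation": [0, 2, 0], "turn": [0, 0, 0]}

```text
clock: 16.35
position: [0.5352, -0.0373, 0.0873]
ee_rot: [2.077, 1.782, 0.443]
force: [-0.2, 0.1, -0.7]
width: 0.713
```

```bash
python3 - <<'E'
from h import *
print(where())
E
```

```text
('deck mm', array([ 3.5, -0.1, 15.4]), 'F deck', array([-0.5,  0.1, -0.5]), 'w', 65.6, 't', 16.35, 'rot err', array([ 0.0007, -0.0003, -0.0005]))
```

>>> jog_arm:
  commands:
    - {"translation": [0, 0, 1], "turn": [0, 0, 0]}
    - {"translation": [0, 0, 2], "turn": [0, 0, 0]}
    - {"translation": [0, 0, 3], "turn": [0, 0, 0]}
    - {"translation": [0, 0, 3], "turn": [0, 0, 0]}
    - {"translation": [0, 0, 3], "turn": [0, 0, 0]}

```text
clock: 16.77
position: [0.5368, -0.0374, 0.0846]
ee_rot: [2.077, 1.782, 0.443]
force: [-2.1, -0.1, 2.1]
width: 0.714
```

```bash
python3 - <<'E'
from h import *
print(where())
E
```

```text
('deck mm', array([ 3.6,  0. , 12.3]), 'F deck', array([-0.8, -0.4,  2.8]), 'w', 65.7, 't', 16.7667, 'rot err', array([ 0.0006, -0.0002, -0.0007]))
```

>>> jog_arm:
  commands:
    - {"translation": [0, 0, 0.5], "turn": [0, 0, 0]}
    - {"translation": [0, 0, 1], "turn": [0, 0, 0]}
    - {"translation": [0, 0, 1], "turn": [0, 0, 0]}
    - {"translation": [0, 0, 1], "turn": [0, 0, 0]}

```text
clock: 17.1
position: [0.5373, -0.0375, 0.0838]
ee_rot: [2.077, 1.782, 0.443]
force: [-2.5, 0.5, 2.9]
width: 0.719
```

```bash
python3 - <<'E'
from h import *
print(where());print(arm.observe()["ft_torque"].round(2))
im=arm.get_image("wrist");b=arm.get_image("scene")[130:240,195:305]
o=np.zeros((480,800,3),np.uint8);o[:338,:450]=cv2.resize(im,(450,338));o[:350,450:]=cv2.resize(b,(350,350),interpolation=cv2.INTER_CUBIC);cv2.imwrite("pics/c8.png",o)
E
```

```text
('deck mm', array([ 3.7, -0. , 11.3]), 'F deck', array([-0.9,  0.1,  3.7]), 'w', 66.2, 't', 17.1, 'rot err', array([ 0.0005, -0.0001, -0.0007]))
[ 0.11  0.33 -0.02]
```

View pics/c8.png

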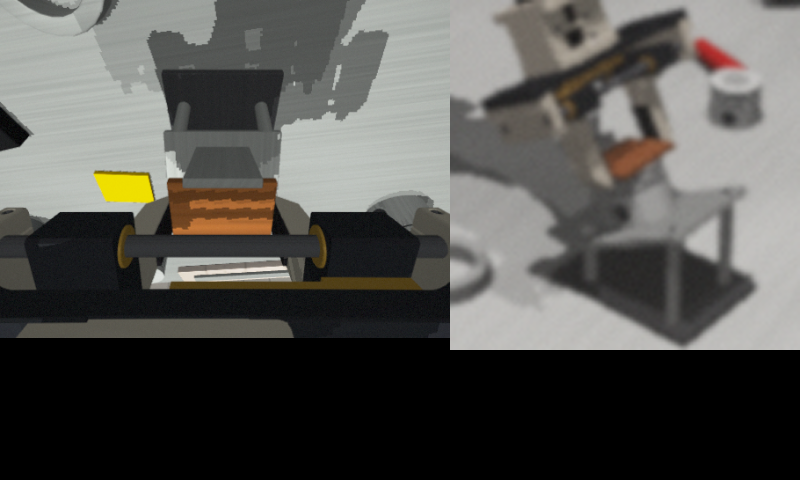

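The wrist picture shows the board square, with its long edge right beside the stop plate. The contact force is still low, so I'll press a little more.

>>> jog_arm:
  commands:
    - {"translation": [0, 0, 0.8], "turn": [0, 0, 0]}
    - {"translation": [0, 0, 1.5], "turn": [0, 0, 0]}
    - {"translation": [0, 0, 1.5], "turn": [0, 0, 0]}
    - {"translation": [0, 0, 1.5], "turn": [0, 0, 0]}

```text
clock: 17.53
position: [0.538, -0.0377, 0.0824]
ee_rot: [2.077, 1.782, 0.443]
force: [-1.1, -0.1, 2.2]
width: 0.719
```

```bash
python3 - <<'E'
from h import *
print(where());print(arm.observe()["ft_torque"].round(2))
E
```

```text
('deck mm', array([ 3.8, -0.1,  9.8]), 'F deck', array([ 0.1, -0.2,  2.4]), 'w', 66.2, 't', 17.5333, 'rot err', array([ 0.0005, -0.0002, -0.0006]))
[ 0.12  0.21 -0.01]
```

```bash
python3 - <<'E'
from h import *
W=cam("wrist");im=arm.get_image("wrist");s=arm.observe();R=Ro.from_rotvec(s["ee_rot"]).as_matrix()
for z in(-.0424,-.0454): print(z,[[proj(W,s["position"]+R@[k,y,z])[0].round(1).tolist() for k in(-.033,.033)] for y in(-.028,.028)])
hsv=cv2.cvtColor(im,cv2.COLOR_BGR2HSV);m=((hsv[...,0]<16)&(hsv[...,1]>120)&(hsv[...,2]>40)).astype(np.uint8)
n,l,st,c=cv2.connectedComponentsWithStats(m);i=1+st[1:,4].argmax();print(st[i])
M=l==i
for r in range(st[i][1],st[i][1]+st[i][3],6): cc=np.where(M[r])[0];print(r,cc.min(),cc.max())
for c in(215,240,265,290): rr=np.where(M[:,c])[0];print(c,rr.min(),rr.max())
v=im[195:225,250].astype(int);print(v.tolist())
E
```

```text
-0.0424 [[[192.3, 204.0], [312.6, 204.0]], [[198.1, 290.1], [306.7, 290.2]]]
-0.0454 [[[191.2, 206.0], [313.7, 206.0]], [[197.2, 293.4], [307.6, 293.4]]]
[ 191  202  123   65 6472]
202 193 311
208 191 313
214 192 313
220 192 312
226 193 312
232 193 312
238 193 311
244 194 310
250 194 310
256 195 309
262 195 308
215 215 266
240 215 266
265 216 266
290 215 266
[[70, 72, 70], [71, 72, 69], [75, 76, 75], [71, 74, 70], [72, 74, 71], [77, 79, 74], [72, 71, 73], [72, 74, 69], [81, 83, 80], [93, 94, 92], [93, 97, 93], [98, 101, 95], [98, 103, 99], [92, 98, 96], [93, 96, 93], [97, 100, 97], [97, 100, 97], [93, 98, 95], [96, 97, 96], [80, 85, 88], [44, 60, 85], [23, 52, 87], [29, 58, 89], [29, 57, 91], [34, 60, 93], [29, 52, 89], [28, 52, 91], [25, 53, 88], [31, 58, 93], [26, 55, 90]]
```

The board's apparent width and row show that it slid about 3 mm up the pads, so it is resting on the piston. I'll release it and back straight out.

>>> jog_arm:
  commands:
    - {"translation": [0, 0, 0], "turn": [0, 0, 0]}
    - {"translation": [0, 0, 0], "turn": [0, 0, 0]}
    - {"translation": [0, 0, 0], "turn": [0, 0, 0]}
    - {"translation": [0, 0, 0], "turn": [0, 0, 0]}
    - {"translation": [0, 0, 0], "turn": [0, 0, 0]}
    - {"translation": [0, 0, -15], "turn": [0, 0, 0]}
    - {"translation": [0, 0, -35], "turn": [0, 0, 0]}
    - {"translation": [0, 0, -60], "turn": [0, 0, 0]}
    - {"translation": [0, 0, -90], "turn": [0, 0, 0]}
    - {"translation": [0, 0, -120], "turn": [0, 0, 0]}
    - {"translation": [0, 0, -120], "turn": [0, 0, 0]}
  claw: -1

```text
clock: 18.5
position: [0.4817, -0.0287, 0.1894]
ee_rot: [2.077, 1.783, 0.444]
force: [-0.5, 0.3, 1.0]
width: 1.0
```

```bash
python3 - <<'E'
from h import *
W=cam("wrist");im=arm.get_image("wrist");s=arm.observe();print(s["joints"].round(3),where())
cv2.imwrite("pics/w9.png",im)
# expected board corners (top face z=.052+.003) 
P=lambda x:np.array([pc(a*.028+x,b*.033,.055) for a in(-1,1) for b in(-1,1)])
print(proj(W,P(.0005)).round(1).tolist())
hsv=cv2.cvtColor(im,cv2.COLOR_BGR2HSV);m=((hsv[...,0]<16)&(hsv[...,1]>120)&(hsv[...,2]>40)).astype(np.uint8)
n,l,st,c=cv2.connectedComponentsWithStats(m);i=1+st[1:,4].argmax();print(st[i]);M=l==i
for r in range(st[i][1],st[i][1]+st[i][3],6): cc=np.where(M[r])[0];print(r,cc.min(),cc.max())
# piston_next (tool about to go there)
sc=arm.get_image("scene");print(arm.trace("scene","piston_next")[0]["box"])
t=downR(0.)@np.diag([-1.,-1,1]); print(rows(t,[.472,.256,.20]))
E
```

```text
[ 0.595 -0.004 -0.744  2.305  0.365  0.391  0.965] ('deck mm', array([  4.4,   1.9, 133.2]), 'F deck', array([0.1, 2.2, 1.9]), 'w', 92.1, 't', 18.55, 'rot err', array([-0.0016,  0.002 , -0.0025]))
[[217.2, 156.0], [287.1, 156.1], [219.2, 211.1], [285.0, 211.1]]
[ 219  156   68   54 3267]
156 219 285
162 219 286
168 219 285
174 219 285
180 219 285
186 220 284
192 220 284
198 220 284
204 220 284
[235.7, 174.9, 26.7, 13.7]
(array([280.7, -43.1, -35.2]), array([ 0.4901,  0.0392, -0.1509]))
```

```bash
python3 - <<'E'
from h import *
print(rows(toolR([1,0,0],[0,0,-1]),[.472,.256,.15]))
E
```

```text
(array([280.7, -66.6,   8.9]), array([ 0.4066, -0.3463,  1.3862]))
```

>>> jog_arm:
  commands:
    - {"translation": [20, -5, -20], "turn": [0.03, -0.03, 0.11]}
    - {"translation": [50, -12, -30], "turn": [0.06, -0.06, 0.23]}
    - {"translation": [80, -19, -30], "turn": [0.1, -0.09, 0.34]}
    - {"translation": [110, -26, -30], "turn": [0.135, -0.115, 0.46]}
    - {"translation": [140, -33, -30], "turn": [0.17, -0.145, 0.58]}
    - {"translation": [170, -40, -25], "turn": [0.2, -0.17, 0.69]}
    - {"translation": [200, -47, -20], "turn": [0.237, -0.2, 0.81]}
    - {"translation": [230, -54, -15], "turn": [0.27, -0.23, 0.92]}
    - {"translation": [255, -60, -10], "turn": [0.305, -0.26, 1.04]}
    - {"translation": [275, -65, -5], "turn": [0.34, -0.29, 1.155]}
    - {"translation": [280.7, -66.6, 0], "turn": [0.373, -0.317, 1.27]}
    - {"translation": [280.7, -66.6, 9], "turn": [0.4066, -0.3463, 1.386]}

```text
clock: 19.65
position: [0.4712, 0.2599, 0.1472]
ee_rot: [3.072, 0.3, 0.069]
force: [-0.0, 0.3, 0.7]
width: 1.002
```

>>> jog_arm:
  commands:
    - {"translation": [0, 0, 0], "turn": [0, 0, 0]}
    - {"translation": [0, 0, 0], "turn": [0, 0, 0]}
    - {"translation": [0, 0, 0], "turn": [0, 0, 0]}

```text
clock: 19.9
position: [0.4708, 0.2564, 0.1485]
ee_rot: [3.068, 0.309, 0.071]
force: [0.5, 0.8, -0.9]
width: 1.002
```

```bash
python3 - <<'E'
from h import *
W=cam("wrist");im=arm.get_image("wrist");s=arm.observe();print(s["joints"].round(3),s["position"],s["ee_rot"])
for d in arm.trace("wrist","piston_next"):
    print(d["box"],d["confidence"])
    if d["confidence"]>.4: print(fit(cyl(.027,.046),[(W,d["region"])],[.472,.256],False))
c=proj(W,[[.472,.256,.046]])[0];print(c)
o=cv2.resize(im,(700,525));cv2.circle(o,tuple(int(v*700/512) for v in c),4,(0,255,0),1);cv2.imwrite("pics/c10.png",o)
print(rows(toolR([1,0,0],[0,0,-1]),[.472,.256,-.007]))
E
```

```text
[-0.046  0.456 -0.824  1.824  0.469  1.049 -0.864] [0.4706142  0.25662299 0.14896181] [3.06881279 0.30878781 0.07210663]
[222.1, 139.5, 53.9, 59.8] 0.72
(array([ 0.4716167 ,  0.25641439, -0.04246133]), np.float64(0.04251102316963762))
[250.32613997 174.27759866]
(array([ -5.2,  -8.4, 156. ]), array([ 0.056 , -0.0471,  0.2001]))
```

View pics/c10.png

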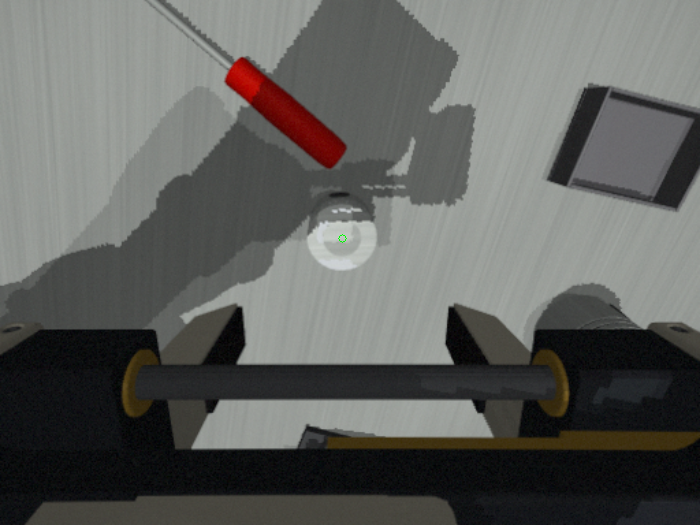

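The small piston is at (342,238), where I predicted it. The driver's handle ends at (340,155), outside the finger paths, and the jaws open along world x.

>>> jog_arm:
  commands:
    - {"translation": [-2.6, -4.2, 10], "turn": [0.028, -0.024, 0.1]}
    - {"translation": [-5.2, -7.9, 25], "turn": [0.056, -0.0471, 0.2]}
    - {"translation": [-5.4, -8.2, 55], "turn": [0.056, -0.0471, 0.2]}
    - {"translation": [-5.4, -8.2, 85], "turn": [0.056, -0.0471, 0.2]}
    - {"translation": [-5.4, -8.2, 105], "turn": [0.056, -0.0471, 0.2]}
    - {"translation": [-5.4, -8.2, 115], "turn": [0.056, -0.0471, 0.2]}
    - {"translation": [-5.4, -8.2, 115], "turn": [0.056, -0.0471, 0.2]}
    - {"translation": [-5.4, -8.2, 115], "turn": [0.056, -0.0471, 0.2]}
  claw: -1

```text
clock: 20.67
position: [0.4699, 0.2584, 0.0345]
ee_rot: [-3.14, 0.003, 0.001]
force: [0.2, 1.0, 0.9]
width: 1.0
```

```bash
python3 - <<'E'
from h import *
s=arm.observe();print(s["joints"].round(3),s["position"])
print(rows(toolR([1,0,0],[0,0,-1]),[.4716,.2564,-.007]))
E
```

```text
[-0.094  0.598 -0.709  1.921  0.525  0.816 -1.091] [0.46993017 0.2584123  0.03445754]
(array([ 1.7,  2.1, 41.5]), array([-0.0012,  0.0008, -0.0018]))
```

>>> jog_arm:
  commands:
    - {"translation": [1.7, 2.1, 8], "turn": [-0.001, 0, -0.002]}
    - {"translation": [1.7, 2.1, 18], "turn": [-0.001, 0, -0.002]}
    - {"translation": [1.7, 2.1, 28], "turn": [-0.001, 0, -0.002]}
    - {"translation": [1.7, 2.1, 36], "turn": [-0.001, 0, -0.002]}
    - {"translation": [1.7, 2.1, 41], "turn": [-0.001, 0, -0.002]}
    - {"translation": [1.7, 2.1, 41.5], "turn": [-0.001, 0, -0.002]}
    - {"translation": [1.7, 2.1, 41.5], "turn": [-0.001, 0, -0.002]}
    - {"translation": [1.7, 2.1, 41.5], "turn": [-0.001, 0, -0.002]}

```text
clock: 21.33
position: [0.4716, 0.2561, -0.0077]
ee_rot: [-3.141, 0.002, 0.002]
force: [-0.8, 0.8, 0.4]
width: 1.0
```

>>> jog_arm:
  commands:
    - {"translation": [0, 0, 0], "turn": [0, 0, 0]}
    - {"translation": [0, 0, 0], "turn": [0, 0, 0]}
    - {"translation": [0, 0, 0], "turn": [0, 0, 0]}
    - {"translation": [0, 0, 0], "turn": [0, 0, 0]}
    - {"translation": [0, 0, 0], "turn": [0, 0, 0]}
    - {"translation": [0, 0, 0], "turn": [0, 0, 0]}
    - {"translation": [0, 0, 0], "turn": [0, 0, 0]}
    - {"translation": [0, 0, 0], "turn": [0, 0, 0]}
    - {"translation": [0, 0, 0], "turn": [0, 0, 0]}
    - {"translation": [0, 0, 0], "turn": [0, 0, 0]}
  claw: 1
  grip_force: 35

```text
clock: 22.17
position: [0.4717, 0.2558, -0.0078]
ee_rot: [-3.142, 0.002, 0.002]
force: [0.8, -0.1, 1.7]
width: 0.58
```

```bash
python3 - <<'E'
from h import *
s=arm.observe();print(s["joints"].round(3),s["position"],s["ee_rot"],s["width"]*92)
E
```

```text
[-0.126  0.655 -0.661  1.949  0.587  0.739 -1.138] [ 0.47166522  0.25584815 -0.00775388] [-3.14151635e+00  1.93150045e-03  1.96837791e-03] 53.39609824064976
```

>>> jog_arm:
  commands:
    - {"translation": [0, 0, -8], "turn": [0, 0, 0]}
    - {"translation": [0, 0, -25], "turn": [0, 0, 0]}
    - {"translation": [0, 0, -55], "turn": [0, 0, 0]}
    - {"translation": [0, 0, -90], "turn": [0, 0, 0]}
    - {"translation": [0, 0, -125], "turn": [0, 0, 0]}
    - {"translation": [0, 0, -160], "turn": [0, 0, 0]}
    - {"translation": [0, 0, -190], "turn": [0, 0, 0]}
    - {"translation": [0, 0, -210], "turn": [0, 0, 0]}
    - {"translation": [0, 0, -215], "turn": [0, 0, 0]}
    - {"translation": [0, 0, -215], "turn": [0, 0, 0]}

```text
clock: 23.0
position: [0.4723, 0.2562, 0.2086]
ee_rot: [-3.141, 0.002, -0.001]
force: [-0.2, 0.3, -2.7]
width: 0.583
```

```bash
python3 - <<'E'
from h import *
s=arm.observe();print(s["joints"].round(3),s["position"],s["width"]*92,s["force"])
print(rows(downR(YAW)@np.diag([-1.,-1,1]),[.47,-.03,.207]))
E
```

```text
[ 0.021  0.405 -0.835  1.723  0.325  1.157 -0.907] [0.47227978 0.25624409 0.20857685] 53.62047465993662 [-0.19529442  0.25798701 -2.6857461 ]
(array([ -1.9, 286.2,   1.3]), array([-2.0000e-04, -1.5000e-03, -1.4191e+00]))
```

>>> jog_arm:
  commands:
    - {"translation": [0, 15, 0], "turn": [0, 0, -0.12]}
    - {"translation": [0, 40, 0], "turn": [0, 0, -0.24]}
    - {"translation": [0, 70, 0], "turn": [0, 0, -0.36]}
    - {"translation": [0, 100, 0], "turn": [0, 0, -0.48]}
    - {"translation": [0, 130, 0], "turn": [0, 0, -0.6]}
    - {"translation": [0, 160, 0], "turn": [0, 0, -0.72]}
    - {"translation": [-1, 190, 0], "turn": [0, 0, -0.84]}
    - {"translation": [-1.9, 220, 0], "turn": [0, 0, -0.96]}
    - {"translation": [-1.9, 250, 0], "turn": [0, 0, -1.08]}
    - {"translation": [-1.9, 270, 0], "turn": [0, 0, -1.2]}
    - {"translation": [-1.9, 280, 0], "turn": [0, 0, -1.32]}
    - {"translation": [-1.9, 286.2, 1], "turn": [0, -0.001, -1.419]}

```text
clock: 24.0
position: [0.4683, -0.0329, 0.2042]
ee_rot: [-2.379, -2.047, 0.007]
force: [-0.2, 0.3, -2.2]
width: 0.581
```

>>> jog_arm:
  commands:
    - {"translation": [0, 0, 0], "turn": [0, 0, 0]}
    - {"translation": [0, 0, 0], "turn": [0, 0, 0]}
    - {"translation": [0, 0, 0], "turn": [0, 0, 0]}

```text
clock: 24.25
position: [0.469, -0.0297, 0.2055]
ee_rot: [-2.385, -2.041, 0.004]
force: [0.7, -0.3, -2.3]
width: 0.584
```

```bash
python3 - <<'E'
from h import *
s=arm.observe();print(s["joints"].round(3),s["position"],s["width"]*92)
print(where(),togo(.004,0,.125))
E
```

```text
[ 0.863  0.41  -1.189  1.858  0.414  1.159  0.945] [ 0.46903145 -0.02966503  0.2054653 ] 53.760008954528715
('deck mm', array([  0.2,  -2.7, 151. ]), 'F deck', array([-0.5, -0.2, -2.3]), 'w', 53.8, 't', 24.25, 'rot err', array([ 0.492 , -0.001 ,  0.0024])) (array([ 2.7, 15.6, 21.2]), array([-0.492 ,  0.001 , -0.0024]))
```

>>> jog_arm:
  commands:
    - {"translation": [1, 4, 3], "turn": [-0.12, 0, 0]}
    - {"translation": [1.5, 8, 8], "turn": [-0.24, 0, 0]}
    - {"translation": [2, 12, 14], "turn": [-0.36, 0.001, -0.001]}
    - {"translation": [2.7, 15.6, 20], "turn": [-0.48, 0.001, -0.002]}
    - {"translation": [2.7, 15.6, 21.2], "turn": [-0.492, 0.001, -0.0024]}
    - {"translation": [2.7, 15.6, 21.2], "turn": [-0.492, 0.001, -0.0024]}
    - {"translation": [2.7, 15.6, 21.2], "turn": [-0.492, 0.001, -0.0024]}
    - {"translation": [2.7, 15.6, 21.2], "turn": [-0.492, 0.001, -0.0024]}

```text
clock: 24.92
position: [0.4866, -0.0294, 0.1859]
ee_rot: [2.074, 1.783, 0.447]
force: [-0.0, 0.4, -2.6]
width: 0.581
```

```bash
python3 - <<'E'
from h import *
s=arm.observe();print(s["joints"].round(3)); print(where(),togo(.0025,0,.080))
E
```

```text
[ 1.022  0.072 -1.18   2.287  0.536  0.403  0.828]
('deck mm', array([  6.4,   0.2, 125.6]), 'F deck', array([-1.3,  0.3, -2.2]), 'w', 53.5, 't', 24.9167, 'rot err', array([-0.0017,  0.0016, -0.0017])) (array([-0.3, -4. , 45.6]), array([ 0.0017, -0.0016,  0.0017]))
```

>>> jog_arm:
  commands:
    - {"translation": [-0.3, -4, 6], "turn": [0.0017, -0.0016, 0.0017]}
    - {"translation": [-0.3, -4, 14], "turn": [0.0017, -0.0016, 0.0017]}
    - {"translation": [-0.3, -4, 22], "turn": [0.0017, -0.0016, 0.0017]}
    - {"translation": [-0.3, -4, 30], "turn": [0.0017, -0.0016, 0.0017]}
    - {"translation": [-0.3, -4, 36], "turn": [0.0017, -0.0016, 0.0017]}
    - {"translation": [-0.3, -4, 40], "turn": [0.0017, -0.0016, 0.0017]}
    - {"translation": [-0.3, -4, 40], "turn": [0.0017, -0.0016, 0.0017]}
    - {"translation": [-0.3, -4, 40], "turn": [0.0017, -0.0016, 0.0017]}

```text
clock: 25.58
position: [0.5016, -0.032, 0.1479]
ee_rot: [2.078, 1.782, 0.444]
force: [-0.3, 0.0, -2.2]
width: 0.578
```

```bash
python3 - <<'E'
from h import *
s=arm.observe();print(s["joints"].round(3)); print(where(),togo(.0025,0,.055))
W=cam("wrist");im=arm.get_image("wrist");cv2.imwrite("pics/c11.png",cv2.resize(im[90:330,130:380],(750,720))[:600])
R=Ro.from_rotvec(s["ee_rot"]).as_matrix()
print("crown c",proj(W,s["position"]+R@[0,-.0006,-.0538]),"stop top corners",proj(W,[pc(-.0267,k,.0768) for k in(.022,-.022)]),"board low corners",proj(W,[pc(-.0267,k,.055) for k in(.033,-.033)]))
E
```

```text
[ 0.777  0.184 -1.004  2.319  0.918  0.393  0.431]
('deck mm', array([ 2. , -0. , 84.9]), 'F deck', array([-1.3, -0. , -1.8]), 'w', 53.2, 't', 25.5833, 'rot err', array([0.0008, 0.0007, 0.0001])) (array([-0. ,  0.5, 29.9]), array([-0.0008, -0.0007, -0.0001]))
crown c [[252.44467368 259.02477104]] stop top corners [[283.0156205  177.92075908]
 [221.77659053 177.91772845]] board low corners [[294.03817449 170.50370713]
 [210.67450475 170.49787039]]
```

View pics/c11.png

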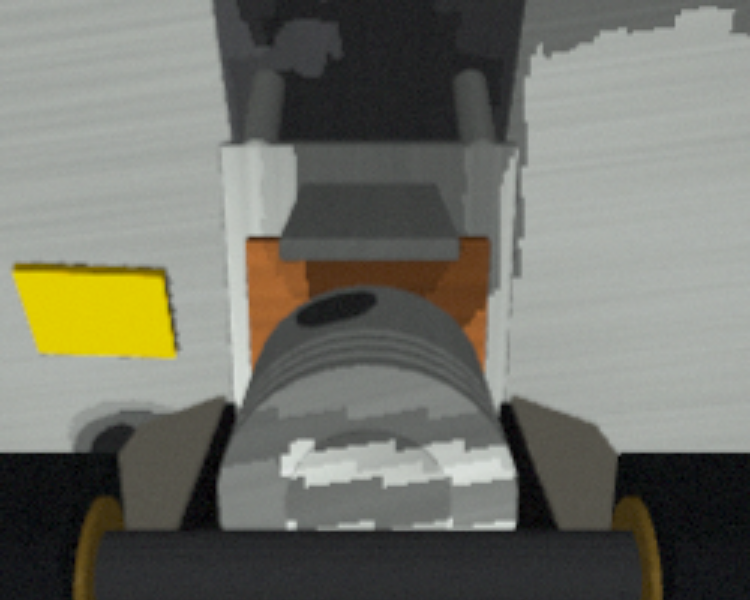

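The picture shows the board flat, square and tight under the stop's edge (stop top edge at crop row 260). The held piston is centred at column 368. Lowering it straight down.

>>> jog_arm:
  commands:
    - {"translation": [0, 0.2, 5], "turn": [0, 0, 0]}
    - {"translation": [0, 0.2, 10], "turn": [0, 0, 0]}
    - {"translation": [0, 0.2, 16], "turn": [0, 0, 0]}
    - {"translation": [0, 0.2, 22], "turn": [0, 0, 0]}
    - {"translation": [0, 0.2, 27], "turn": [0, 0, 0]}
    - {"translation": [0, 0.2, 31], "turn": [0, 0, 0]}
    - {"translation": [0, 0.2, 33], "turn": [0, 0, 0]}
    - {"translation": [0, 0.2, 33], "turn": [0, 0, 0]}
    - {"translation": [0, 0.2, 33], "turn": [0, 0, 0]}

```text
clock: 26.38
position: [0.5166, -0.0351, 0.1193]
ee_rot: [2.076, 1.781, 0.444]
force: [2.2, -0.9, -2.5]
width: 0.58
```

```bash
python3 - <<'E'
from h import *
s=arm.observe();print(s["joints"].round(3)); print(where(),togo(.002,0,.049))
E
```

```text
[ 0.642  0.26  -0.888  2.333  1.17   0.388  0.184]
('deck mm', array([ 2. , -0.8, 52.5]), 'F deck', array([ 0.9, -0.5, -3.2]), 'w', 53.4, 't', 26.3833, 'rot err', array([-0.0005, -0.0007, -0.0003])) (array([ 0.8, -0. ,  3.5]), array([0.0005, 0.0007, 0.0003]))
```

>>> jog_arm:
  commands:
    - {"translation": [0.4, 0.4, 0], "turn": [0, 0, 0]}
    - {"translation": [0.8, 0.7, 1], "turn": [0, 0, 0]}
    - {"translation": [0.8, 0.7, 2], "turn": [0, 0, 0]}
    - {"translation": [0.8, 0.7, 3], "turn": [0, 0, 0]}
    - {"translation": [0.8, 0.7, 3.5], "turn": [0, 0, 0]}
    - {"translation": [0.8, 0.7, 3.5], "turn": [0, 0, 0]}
    - {"translation": [0.8, 0.7, 3.5], "turn": [0, 0, 0]}

```text
clock: 26.97
position: [0.5184, -0.0347, 0.116]
ee_rot: [2.076, 1.782, 0.443]
force: [2.4, -0.4, -1.6]
width: 0.578
```

```bash
python3 - <<'E'
from h import *
print(where(),togo(.0025,0,.047))
E
```

```text
('deck mm', array([ 2. , -0.1, 48.8]), 'F deck', array([ 1.4,  0. , -2.6]), 'w', 53.2, 't', 26.9667, 'rot err', array([ 0.0002, -0.0008, -0.0007])) (array([0.1, 0.5, 1.8]), array([-0.0002,  0.0008,  0.0007]))
```

>>> jog_arm:
  commands:
    - {"translation": [0.1, 0.4, 0.5], "turn": [0, 0, 0]}
    - {"translation": [0.1, 0.4, 1], "turn": [0, 0, 0]}
    - {"translation": [0.1, 0.4, 1.5], "turn": [0, 0, 0]}
    - {"translation": [0.1, 0.4, 1.8], "turn": [0, 0, 0]}
    - {"translation": [0.1, 0.4, 1.8], "turn": [0, 0, 0]}
    - {"translation": [0.1, 0.4, 1.8], "turn": [0, 0, 0]}

```text
clock: 27.47
position: [0.5194, -0.0348, 0.1145]
ee_rot: [2.077, 1.782, 0.443]
force: [-0.0, -0.2, -1.9]
width: 0.582
```

```bash
python3 - <<'E'
from h import *
print(where(),togo(.0025,0,.047))
E
```

```text
('deck mm', array([ 2.2, -0. , 46.9]), 'F deck', array([-0.9, -0.2, -1.7]), 'w', 53.5, 't', 27.4667, 'rot err', array([ 0.0006, -0.0009, -0.0006])) (array([ 0. ,  0.3, -0.1]), array([-0.0006,  0.0009,  0.0006]))
```

>>> jog_arm:
  commands:
    - {"translation": [0, 0, 0.4], "turn": [0, 0, 0]}
    - {"translation": [0, 0, 0.8], "turn": [0, 0, 0]}
    - {"translation": [0, 0, 1.2], "turn": [0, 0, 0]}
    - {"translation": [0, 0, 1.2], "turn": [0, 0, 0]}
    - {"translation": [0, 0, 1.2], "turn": [0, 0, 0]}

```text
clock: 27.88
position: [0.52, -0.0348, 0.1135]
ee_rot: [2.077, 1.782, 0.443]
force: [0.0, 0.7, -1.7]
width: 0.581
```

```bash
python3 - <<'E'
from h import *
print(where())
E
```

```text
('deck mm', array([ 2.3,  0. , 45.8]), 'F deck', array([-0.8,  0.7, -1.4]), 'w', 53.5, 't', 27.8833, 'rot err', array([ 0.0004, -0.0009, -0.0007]))
```

>>> jog_arm:
  commands:
    - {"translation": [0, 0, 0.4], "turn": [0, 0, 0]}
    - {"translation": [0, 0, 0.8], "turn": [0, 0, 0]}
    - {"translation": [0, 0, 1.2], "turn": [0, 0, 0]}
    - {"translation": [0, 0, 1.2], "turn": [0, 0, 0]}
    - {"translation": [0, 0, 1.2], "turn": [0, 0, 0]}

```text
clock: 28.3
position: [0.5206, -0.0349, 0.1124]
ee_rot: [2.077, 1.782, 0.443]
force: [-0.3, -0.4, -1.9]
width: 0.582
```

```bash
python3 - <<'E'
from h import *
print(where())
E
```

```text
('deck mm', array([ 2.2, -0. , 44.5]), 'F deck', array([-1.1, -0.5, -1.6]), 'w', 53.6, 't', 28.3, 'rot err', array([ 0.0005, -0.0009, -0.0007]))
```

>>> jog_arm:
  commands:
    - {"translation": [0, 0, 0.5], "turn": [0, 0, 0]}
    - {"translation": [0, 0, 1], "turn": [0, 0, 0]}
    - {"translation": [0, 0, 1.5], "turn": [0, 0, 0]}
    - {"translation": [0, 0, 2], "turn": [0, 0, 0]}
    - {"translation": [0, 0, 2], "turn": [0, 0, 0]}
    - {"translation": [0, 0, 2], "turn": [0, 0, 0]}

```text
clock: 28.8
position: [0.5213, -0.0351, 0.1113]
ee_rot: [2.075, 1.781, 0.442]
force: [-13.4, 0.4, 17.6]
width: 0.585
```

```bash
python3 - <<'E'
from h import *
print(where())
E
```

```text
('deck mm', array([ 2.4, -0.1, 43.2]), 'F deck', array([-3.4, -1.6, 21.8]), 'w', 53.8, 't', 28.8, 'rot err', array([-0.0006, -0.0019, -0.0014]))
```

Firm contact: 22 N square to the deck. I'll ease off 0.6 mm, open, and back straight out.

>>> jog_arm:
  commands:
    - {"translation": [0, 0, -0.3], "turn": [0, 0, 0]}
    - {"translation": [0, 0, -0.6], "turn": [0, 0, 0]}
    - {"translation": [0, 0, -0.6], "turn": [0, 0, 0]}

```text
clock: 29.05
position: [0.5213, -0.035, 0.1113]
ee_rot: [2.076, 1.782, 0.443]
force: [-4.2, 1.0, 5.0]
width: 0.578
```

>>> jog_arm:
  commands:
    - {"translation": [0, 0, 0], "turn": [0, 0, 0]}
    - {"translation": [0, 0, 0], "turn": [0, 0, 0]}
    - {"translation": [0, 0, 0], "turn": [0, 0, 0]}
    - {"translation": [0, 0, 0], "turn": [0, 0, 0]}
    - {"translation": [0, 0, 0], "turn": [0, 0, 0]}
    - {"translation": [0, 0, 0], "turn": [0, 0, 0]}
    - {"translation": [0, 0, -10], "turn": [0, 0, 0]}
    - {"translation": [0, 0, -25], "turn": [0, 0, 0]}
    - {"translation": [0, 0, -50], "turn": [0, 0, 0]}
    - {"translation": [0, 0, -80], "turn": [0, 0, 0]}
    - {"translation": [0, 0, -110], "turn": [0, 0, 0]}
    - {"translation": [0, 0, -110], "turn": [0, 0, 0]}
  claw: -1

```text
clock: 30.05
position: [0.4733, -0.0333, 0.1947]
ee_rot: [2.085, 1.778, 0.429]
force: [-0.9, 0.2, 0.6]
width: 0.998
```

```bash
python3 - <<'E'
from h import *
print(where())
W=cam("wrist");im=arm.get_image("wrist");sc=arm.get_image("scene")[110:240,195:305]
o=np.zeros((480,800,3),np.uint8);o[:480,:480]=cv2.resize(im[110:290,160:340],(480,480));o[:378,480:]=cv2.resize(sc,(320,378),interpolation=cv2.INTER_CUBIC);cv2.imwrite("pics/c12.png",o)
print("pred crown centre",(proj(W,[pc(.0015,0,.098)])[0]-[160,110])*480/180)
E
```

```text
('deck mm', array([ -0.6,  -5.6, 139.3]), 'F deck', array([-0.5,  0.1,  1. ]), 'w', 91.8, 't', 30.05, 'rot err', array([ 0.0082, -0.0087,  0.0033]))
pred crown centre [264.72727596 246.17535055]
```

```bash
python3 - <<'E'
from h import *
t=np.linspace(0,2*np.pi,60)
def chk(n,C):
    for d in arm.trace(n,"piston_next")[:4]:
        l,tp,w,h=d["box"]; print(n,d["confidence"],d["box"])
        if n=="wrist" and d["confidence"]>.3:
            reg=d["region"]
            def cost(p):
                P=np.array([pc(.027*np.cos(a)+p[0],.027*np.sin(a)+p[1],z) for a in t for z in(.052,.098)])
                m=np.zeros(reg.shape,np.uint8);cv2.fillConvexPoly(m,cv2.convexHull(proj(C,P).astype(np.float32)).astype(np.int32),1)
                return 1-(m&reg).sum()/(m|reg).sum()
            r=minimize(cost,[0,0],method="Nelder-Mead",options=dict(initial_simplex=[[0,0],[.004,0],[0,.004]]));print("upper piston deck xy mm",(r.x*1000).round(1),"1-IoU",round(r.fun,3))
for k in range(2):
    arm.get_image("wrist");C=cam("wrist");chk("wrist",C)
S=cam("scene");arm.get_image("scene");chk("scene",S)
print("scene pred stack crown/low base",proj(S,[pc(0,0,.098),pc(0,0,.052),pc(0,0,0)]).round(1).tolist())
im=arm.get_image("wrist");hsv=cv2.cvtColor(im,cv2.COLOR_BGR2HSV);m=((hsv[...,0]<16)&(hsv[...,1]>120)&(hsv[...,2]>40)).astype(np.uint8)
n,l,st,c=cv2.connectedComponentsWithStats(m);C=cam("wrist");print(sorted(st[1:].tolist(),key=lambda q:-q[4])[:3],proj(C,[pc(.0005+a*.028,b*.033,.052) for a in(-1,1) for b in(-1,1)]).round(0).tolist())
print(where())
E
```

```text
wrist 0.69 [489.0, 169.0, 23.0, 53.0]
upper piston deck xy mm [0. 0.] 1-IoU 1.0
wrist 0.61 [227.2, 161.7, 63.5, 67.5]
upper piston deck xy mm [ 1.2 -0.8] 1-IoU 0.079
wrist 0.84 [228.5, 165.1, 65.4, 65.9]
upper piston deck xy mm [0.6 0.9] 1-IoU 0.052
scene 0.75 [234.1, 160.8, 26.3, 23.3]
scene 0.46 [275.6, 244.6, 36.7, 46.8]
scene pred stack crown/low base [[242.6, 164.2], [248.8, 179.8], [255.8, 197.1]]
[[0, 0, 49, 57, 1747], [226, 160, 16, 41, 262], [276, 160, 16, 34, 236]] [[225.0, 159.0], [292.0, 159.0], [226.0, 212.0], [290.0, 212.0]]
('deck mm', array([ -0.9,  -5.3, 138.2]), 'F deck', array([ 0.3,  0.2, -0.2]), 'w', 91.8, 't', 30.5, 'rot err', array([ 0.0091, -0.0075,  0.0029]))
```

The upper piston fits at deck (0.6–1.2, ±0.9) mm, upright in the deck frame. The board's visible strips match the predicted corners, and the arm is clear. Handing in.

```bash
python3 -c "
from cell import arm
print(arm.sign_off())"
```

```text
the job is handed in; nothing more can be done
None
```

The board is on the lower piston, the second piston stands crown-up on the board, and I handed the job in at about 30.5 s of the 59 s allowed.

**How it went**
- **First grasp:** it closed above the board. The fingertips end about 27 mm short of the stated TCP, so I measured that offset and grasped again.
- **Rack approach:** two wrist joints reached the end of their range (joint 7 read -2.741 rad against ±2.74, joint 6 read 0.118 against 0.12). I backed off and turned the gripper half a turn, which is allowed because the board is alike either way round. I can't tell whether that reading counts as passing a range.
- **Rack angle:** an error in my rotation code had tilted my first estimate by about 4°. I fixed it before placing anything.
- **Placing:** both parts were lowered until the force showed contact, then released. The piston reached 22 N and was eased to about 6 N before the gripper opened. The board showed only 2–4 N and slid about 3 mm in the fingers.

**Last checks**
- **Board:** after release it was square to the rack and centred. Its visible edges still matched their predicted places once the piston was on top.
- **Upper piston:** it fitted 0.6–1.2 mm up the slope and within 0.9 mm sideways of the lower piston's estimated centre. It was steady over two looks.
- **Robot:** the gripper was clear, with near-zero force.

**Unresolved**
- **Deck height:** the board's contact suggested the deck sits about 3 mm higher than the stated height, but the piston's contact suggested about the stated height or slightly below it.
- **Not checked:** I couldn't view a final picture because the 12-picture limit was reached, so the last checks are numerical only. I did not measure the lower piston or the bystanders again after the last release.

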